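Unload the heel glueing jig

TASK

The glue on the two shoe heels has set. Flip the red-handled toggle clamp fully open and leave it open, then take the stack apart from the top: first the blue pressure pad onto the blue mat, then the aluminium pressing bar onto the long black mat, lying lengthways along it, then the two heels, in either order, the pale one onto the yellow mat and the dark one onto the green mat. Set each thing down the right way up in the middle of its mat without dropping it, let go of it, and do not disturb anything already set down.

Things in the scene. Friction and masses are not known exactly. Their poses are not given: they have to be found in the camera images.
- clamp (a joint): Toggle clamp angle, rad. 0 (start) = shut: level bar, 14 mm wide, its rubber foot on the pad, red handle upright. Grows as the handle swings down away from the stack and the bar rises. 1.85 = fully open, at its stop (bar upright leaning away from the stack, handle level). Over-centre spring: below about 0.9 it snaps back shut, above it snaps open and stays. Takes about 6 N at the grip.
- clamp_grip (a point): Point on the axis of the red round handle, 18 mm in diameter, 52 mm long, end 13 mm beyond this point. At the start 215 mm up, z up, y level from the stack to the clamp, x along the hinge; the frame turns with the clamp. Hinge axis: 85 mm below it (-z), parallel to x; the handle swings to +y. Stack centre: 145 mm along -y. The jig (base 100 x 300 x 20 mm) is fixed; its place and yaw vary.
- pad: Blue-painted pressure pad with a thin cork underside, 50 x 50 x 30 mm, on the middle of the aluminium bar, under the clamp's foot; underside 72 mm above the bench at the start. Origin: centre of its underside; z up; sides along x and y, x across the bar. 0.05 to 0.1 kg.
- caul: Aluminium pressing bar, 120 mm long (its y), 36 mm wide (x), 18 mm thick, bridging the two heels; underside 54 mm above the bench at the start, with a 54 mm wide free gap between the heels under its middle. Its y points along the jig, towards the clamp. Origin: centre of its underside; z up. 0.14 to 0.28 kg.
- heel_pale: Pale beech wooden shoe heel, thin black rubber underneath, D-shaped from above: 58 mm wide (its x), 62 mm long (its y: flat face at -31, straight sides to +2, then a half round of radius 29), 34 mm tall. Origin: centre of its underside; z up. At the start on the jig's plate, 20 mm up, under one end of the aluminium bar (which end varies; heels 116 mm apart). 0.06 to 0.13 kg.
- heel_dark: Dark brown walnut wooden shoe heel, thin black rubber underneath, D-shaped from above: 58 mm wide (its x), 62 mm long (its y: flat face at -31, straight sides to +2, then a half round of radius 29), 34 mm tall. Origin: centre of its underside; z up. At the start on the jig's plate, 20 mm up, under one end of the aluminium bar (which end varies; heels 116 mm apart). 0.06 to 0.13 kg.
- mat_long: Target for the bar: black rubber mat, 70 mm (x) by 150 mm (y), 4 mm thick, fixed flat on the bench, its long side along y. Origin: centre of its underside (on the bench top, height 0); z up.
- mat_blue: Target: blue square mat, 92 x 92 x 4 mm, fixed flat on the bench. Origin: centre of its underside (on the bench top, height 0); z up; sides along x and y.
- mat_yellow: Target: yellow square mat, 92 x 92 x 4 mm, fixed flat on the bench. Origin: centre of its underside (on the bench top, height 0); z up; sides along x and y.
- mat_green: Target: green square mat, 92 x 92 x 4 mm, fixed flat on the bench. Origin: centre of its underside (on the bench top, height 0); z up; sides along x and y.
Things that resemble listed ones, but are neither listed nor needed, are in the scene too. Of the things that look like the heel_pale, the middle-sized one is meant.

How it is judged:
By the outcome, as a careful person would: the job done as asked, in the order asked, and still so for the second after the job is handed in, with the robot touching nothing.
It also fails if it takes over 128 s, if anything falls off the work surface, if the arm or the gripper's body presses on something with over 40 N, if the wrist force passes 120 N, or if a joint passes its speed limit or range.

ROBOT

A 7-joint arm with a two-finger parallel gripper is mounted at the origin on the work surface. World frame = base frame: x ahead of the robot, y to its left, z up, the work surface at z = 0. Lengths are in mm, angles in rad, forces in N, time in s.
With the tool pointing down it reaches from about 425 to 875 mm from the base axis. Payload 4.7 kg.
Tool frame: the origin (TCP) lies midway between the tips of the shut fingers; the grasp point (between the pads) lies 19 mm behind it; z points along the fingers, x is the direction in which the jaws open and shut, and the axes are right-handed (so a half turn about z gives the same grasp; the last joint's range is limited). The gripper opens to 85 mm and grips with 20 to 120 N. Pads are 22 mm wide; open, the fingers measure 114 mm over their backs; the gripper's body (76 mm by 85 mm) begins 54 mm behind the grasp point. The pads swing forward as they close: fully open they stand 13 mm farther back than shut.
Start: joints at [1.232, 0.321, -0.07, 1.45, 0.023, 1.371, -0.057], TCP at [224.573, -609.995, 208.249] pointing down, gripper open.
Joint ranges: [-2.86, 2.86], [-0.3, 2.09], [-1.38, 1.24], [0.06, 2.45], [-1.56, 4.7], [0.09, 2.05], [-2.69, 2.69]. Speed limits (rad/s): [2.57, 2.57, 3.14, 3.14, 3.14, 3.14, 3.14].

INTERFACE

Orientations are given as [roll, pitch, yaw] about the fixed x, y, z axes, in that order (R = Rz(yaw) Ry(pitch) Rx(roll)).
In Python, from cell import sense, grab_frame, camera_params, job_done gives the robot as it stands.
- The arm moves only by the tool arm_command, never from a script. Its argument "rows" is a list of rows, each an object of numbers: "x", "y", "z": the shift along the tool's x, y, z in cm; "wx", "wy", "wz": the turn, a rotation vector about the tool's x, y, z in rad; "gripper": the opening, from -1 (shut) to 1 (fully open), so that 0 is half open. In form: [{"x": .., "y": .., "z": .., "wx": .., "wy": .., "wz": .., "gripper": ..}, ...]. A call has exactly 10 rows; each row is the pose to reach, as a shift and turn from the pose commanded when the call began, along the tool's axes at that moment; what a row does not reach only later rows make up. A row lasts 1/8 s, in which the tool goes at most 62.5 mm and 10.7 degrees, less where a joint would pass 70% of its speed; a pose out of reach is approached as far as the arm can. A call with a gripper value outside its range is refused whole. The fingers move at their own pace and stop on an object; "newtons" is the grip in N (left out, the last holds). Time passes only in rows, so rows that repeat a pose let the fingers close, or fill a call up. It gives the time, the measured TCP pose, the force and the opening at its end, in the units of the state.
- sense(): the state, without advancing time (a new reading comes with each control period).
- grab_frame(name): name is "scene" or "top" or "wrist"; returns (picture, depth): 384x512x3 uint8, red, green, blue; 384x512 float32, mm along the optical axis (not along the pixel's ray), 0 where there is no reading.
- camera_params(name): a dict with "fx", "fy", "cx", "cy" (pixels), "world_from_camera" (4x4, takes a point from camera to world coordinates). Camera axes: x right, y up, looking along -z (the intrinsics and any distortion apply to the point x, -y, -z); pixel columns grow to the right and rows downward; lengths in mm; the calibration is good to about 2 mm. A picture is of the moment at which its call begins: read the wrist's pose just before it. camera_params takes no time and is no camera call; for the wrist camera it gives the pose at the moment of the call.
- job_done(): hands the job in, once; it reports no verdict.
The state is a dict: "t": time; "joint_positions": joint angles; "qvel": joint speeds; "joint_efforts": joint torques, N m; "position": TCP position; "eef_rot": TCP orientation; "wrist_force": force on the tool from outside, world axes, zero at the start; "moment": the same for the moment, N m; "gripper_width": finger opening in mm.
Only numpy, scipy, OpenCV 4.12 (cv2) and the standard library are available. Lean on these libraries where they do the work, as an engineer would, in place of code of your own. Each camera call takes 0.05 s, during which the arm holds its last target.

## Working session

There is one attempt and no reset: what is moved stays moved. The work goes in short steps, Python scripts to look and compute and a tool call to move; the robot and the scene stay as the last step left them, time stands still between calls to the robot, and variables do not carry over. Pictures are saved under pics/ and viewed, and the job is handed in when it is done.

Besides the shell and the picture viewer there is one more tool, called after "Emit:" by a JSON object that holds its "api" and its "payload", one argument or row to a line. arm_command: Moves the arm, as the interface text tells. Its arguments: {"type":"object","properties":{"rows":{"type":"array","items":{"type":"object","properties":{"x":{"type":"number"},"y":{"type":"number"},"z":{"type":"number"},"wx":{"type":"number"},"wy":{"type":"number"},"wz":{"type":"number"},"gripper":{"type":"number"}}}},"newtons":{"type":"number"}},"required":["rows"]}

```bash
ls; mkdir -p pics; python3 - <<'E'
from cell import *
import cv2,numpy as np
s=sense();print(s)
for n in ["scene","top","wrist"]:
    p,d=grab_frame(n);cv2.imwrite(f"pics/{n}0.png",p[...,::-1]);np.save(f"pics/{n}0.npy",d)
    c=camera_params(n);print(n,c)
E
```

```text
pics
{'t': 0.0, 'joint_positions': array([ 1.23210908,  0.32181154, -0.07008546,  1.45170949,  0.02259601,
        1.37079126, -0.05686554]), 'qvel': array([ 0.00049242, -0.00032116,  0.00068989,  0.00043915,  0.00026921,
       -0.00059324, -0.00086694]), 'joint_efforts': array([ 5.70966813e-05, -4.93580997e+01, -3.82177150e-01, -3.14336407e+01,
        1.30193867e-02,  1.11988085e-02, -2.12042330e-06]), 'position': array([ 224.3315832 , -609.42621155,  207.11367479]), 'eef_rot': array([ 3.14149670e+00,  1.93027612e-03, -1.21794349e+00]), 'wrist_force': array([-0.25368454,  0.33740622,  0.7752087 ]), 'moment': array([-0.00395624, -0.01672982,  0.02851838]), 'gripper_width': 85.58102790400513}
scene {'fx': 434.8640646284951, 'fy': 434.8640646284951, 'cx': 252.43587976174547, 'cy': 190.26160406362516, 'world_from_camera': array([[-3.66641734e-02, -6.80140589e-01,  7.32164270e-01,
         1.31835674e+03],
       [ 9.99320527e-01, -2.77182625e-02,  2.42936544e-02,
        -5.11522042e+01],
       [ 3.77122100e-03,  7.32557491e-01,  6.80694719e-01,
         8.49533278e+02],
       [ 0.0
[... 315 characters left out ...]
2.29576149e-03,  2.02784342e-03,
        -7.95648967e+01],
       [ 2.35801870e-03,  1.54410814e-01,  9.88003917e-01,
         8.96932230e+02],
       [ 0.00000000e+00,  0.00000000e+00,  0.00000000e+00,
         1.00000000e+00]])}
wrist {'fx': 271.0534716683144, 'fy': 271.0534716683144, 'cx': 251.6193622367076, 'cy': 191.9994424495515, 'world_from_camera': array([[ 3.45750444e-01,  8.94822951e-01,  2.82397800e-01,
         2.96031014e+02],
       [-9.38322006e-01,  3.30650899e-01,  1.01102903e-01,
        -5.83040517e+02],
       [-2.90588824e-03, -2.99936444e-01,  9.53954761e-01,
         3.73157372e+02],
       [ 0.00000000e+00,  0.00000000e+00,  0.00000000e+00,
         1.00000000e+00]])}
```

View pics/scene0.png

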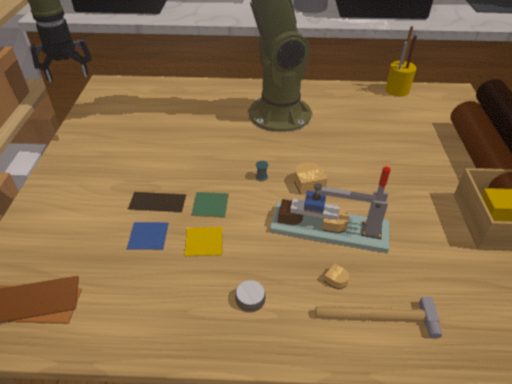

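View pics/top0.png

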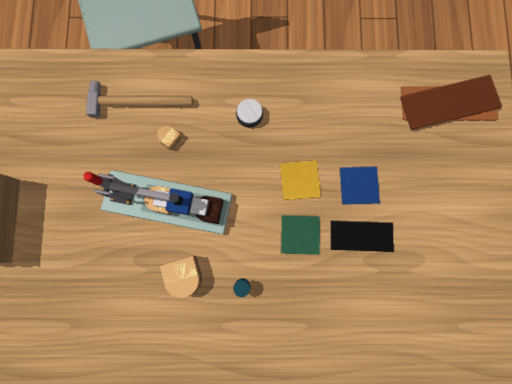

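View pics/wrist0.png

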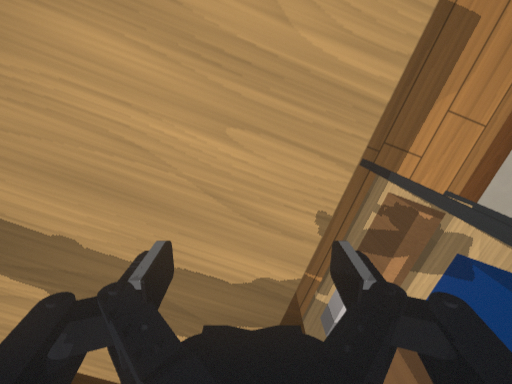

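Scene: the jig is at centre right, with the red handle upright at its +y end. The dark heel is at the far end of the bar and the pale one is on the clamp side. The four mats are at −y (top view: yellow 300,180; blue 360,185; green 300,235; black 362,236). Next I measure.

```bash
cat > h.py <<'E'
from cell import *
import cv2,numpy as np
def ray(c,u,v):
    d=np.array([(u-c['cx'])/c['fx'],-(v-c['cy'])/c['fy'],-1.0]);M=c['world_from_camera']
    return M[:3,3],M[:3,:3]@d
def onplane(c,u,v,z):
    o,d=ray(c,u,v);return o+d*(z-o[2])/d[2]
def mask(img,lo,hi):
    return cv2.inRange(cv2.cvtColor(img,cv2.COLOR_BGR2HSV),np.array(lo),np.array(hi))
def blobs(m,amin=60):
    return [k for k in cv2.findContours(m,cv2.RETR_EXTERNAL,cv2.CHAIN_APPROX_NONE)[0] if cv2.contourArea(k)>amin]
def rect(c,k,z):
    pts=np.array([onplane(c,u,v,z)[:2] for u,v in k[:,0]],np.float32)
    return cv2.minAreaRect(pts)
E
python3 - <<'E'
from h import *
for n in ["top","scene"]:
    im=cv2.imread(f"pics/{n}0.png");c=camera_params(n)
    for nm,lo,hi,z in [("yellow",(22,200,120),(32,255,255),4),("green",(65,100,40),(85,255,140),4),("blue",(105,170,60),(125,255,255),4),("black",(0,0,0),(180,255,28),4),("teal",(80,30,100),(95,140,230),20),("red",(0,210,100),(4,255,255),215)]:
        for k in blobs(mask(im,lo,hi)):
            r=rect(c,k,z);b=cv2.boundingRect(k)
            print(n,nm,b,np.round(r[0],1),np.round(r[1],1),round(r[2],1))
    x0,y0,x1,y1=(80,150,240,240) if n=="top" else (265,155,395,250)
    cv2.imwrite(f"pics/{n}0z.png",cv2.resize(im[y0:y1,x0:x1],None,fx=5,fy=5,interpolation=cv2.INTER_CUBIC))
E
```

```text
top green (282, 216, 37, 38) [ 467.2 -196.6] [87.  88.2] 88.5
top blue (166, 189, 26, 25) [546.6  96.6] [54.6 53.4] 80.3
top blue (341, 168, 38, 36) [ 587.8 -344.3] [87.8 88.1] 1.7
top black (332, 222, 61, 29) [ 463.8 -345.6] [144.2  65.8] 88.4
scene yellow (185, 227, 37, 29) [ 601.2 -199.2] [91.4 90. ] 5.1
scene yellow (484, 188, 28, 22) [414.4 621.8] [77.7 86.6] 89.2
scene yellow (391, 61, 26, 35) [-275.8  507.5] [100.1 284. ] 86.2
scene black (477, 90, 35, 62) [  2.1 763.8] [ 61.8 381.1] 89.6
scene black (379, 0, 29, 17) [-1024.    613.5] [146.6 234.8] 85.8
scene black (73, 0, 16, 11) [ -985.4 -1037.9] [166.8  77.6] 17.6
```

```bash
sleep 1
```

```text
(no output)
```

View pics/top0z.png

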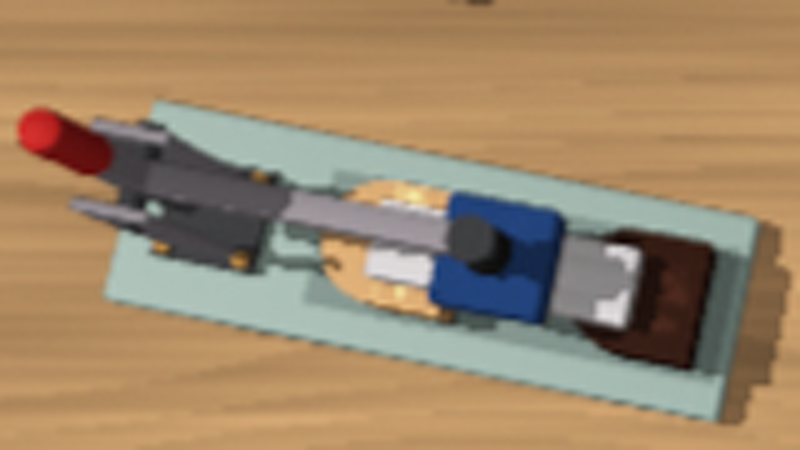

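View pics/scene0z.png

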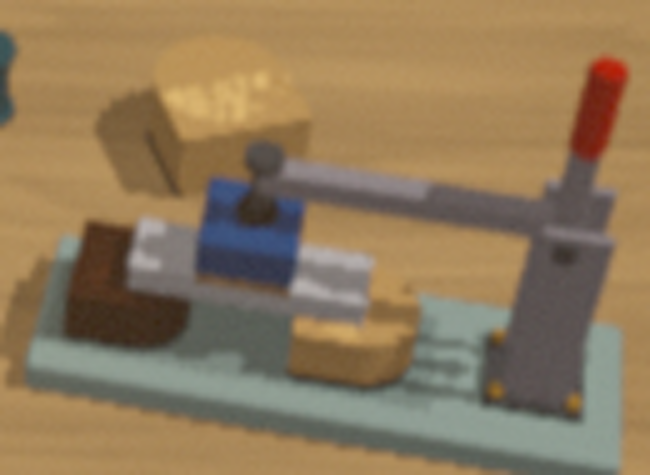

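```bash
python3 - <<'E'
from h import *
from scipy.optimize import least_squares
for n in ["top","scene"]:
    im=cv2.imread(f"pics/{n}0.png");c=camera_params(n)
    hsv=cv2.cvtColor(im,cv2.COLOR_BGR2HSV)
    pts={"top":dict(teal=(110,200),yel=(300,170),red=(89,177),black=(370,240),blue=(180,205)),"scene":dict(teal=(300,230),yel=(204,240),red=(384,178),green=(210,205),bluepad=(312,200),black=(158,202),blue=(148,235))}[n]
    print(n,{k:hsv[v[1],v[0]] for k,v in pts.items()})
    m=mask(im,(75,20,90),(95,110,230))
    for k in blobs(m,300):
        r=rect(c,k,20);print('teal',cv2.boundingRect(k),np.round(r[0],1),np.round(r[1],1),round(r[2],1))
    m=mask(im,(20,180,90),(34,255,255)) 
    for k in blobs(m,300):
        r=rect(c,k,4);print('yel',cv2.boundingRect(k),np.round(r[0],1),np.round(r[1],1),round(r[2],1))
    if n=="scene":
      for k in blobs(mask(im,(65,60,30),(95,255,150)),300)+blobs(mask(im,(100,140,40),(130,255,255)),200)+blobs(mask(im,(0,0,0),(180,255,50)),300):
        r=rect(c,k,4);print('?',cv2.boundingRect(k),np.round(r[0],1),np.round(r[1],1),round(r[2],1))
    h,s,v=cv2.split(hsv)
    m=(((h<5)|(h>174))&(s>170)&(v>70)).astype(np.uint8)*255
    for k in blobs(m,30):
        print('red',cv2.boundingRect(k),cv2.minAreaRect(k))
# handle end triangulation later
E
```

```text
top {'teal': array([ 39,  16, 110], dtype=uint8), 'yel': array([ 21, 193, 204], dtype=uint8), 'red': array([  1, 206, 196], dtype=uint8), 'black': array([ 0,  0, 19], dtype=uint8), 'blue': array([109, 182,  70], dtype=uint8)}
teal (102, 171, 129, 63) [544.  123.4] [296.2  95.6] 78.9
teal (126, 1, 28, 41) [1013.5  200.8] [101.2  61.8] 29.0
teal (150, 0, 27, 34) [1032.8  146. ] [102.2  48.4] 21.9
yel (281, 161, 40, 39) [ 600.9 -199. ] [90.4 90.6] 4.8
red (84, 172, 18, 13) ((92.40000915527344, 178.20001220703125), (18.782970428466797, 8.049844741821289), 26.56505012512207)
scene {'teal': array([ 67,  21, 158], dtype=uint8), 'yel': array([ 24, 255, 183], dtype=uint8), 'red': array([  5, 205, 118], dtype=uint8), 'green': array([ 62,  74, 104], dtype=uint8), 'bluepad': array([112, 110, 104], dtype=uint8), 'black': array([14, 88, 64], dtype=uint8), 'blue': array([110, 133, 127], dtype=uint8)}
yel (185, 227, 37, 29) [ 601.5 -199.3] [93.2 90.2] 5.1
yel (482, 188, 30, 33) [427.8 599. ] [ 75.9 156.2] 68.5
yel (386, 60, 31, 36) [-275.7  486.3] [105.1 298.4] 74.3
? (477, 80, 35, 73) [-50.4 763.9] [119.  486.4] 68.5
? (277, 41, 27, 28) [-463.6   48.6] [110.8 265.1] 78.9
? (31, 22, 60, 58) [-488.2 -973.2] [602.4 223.6] 27.7
? (336, 0, 97, 19) [-1007.7   575.4] [249.8 533.3] 2.7
? (72, 0, 94, 13) [-979.9 -852.3] [169.9 498.8] 2.7
```

```bash
python3 - <<'E'
from h import *
c=camera_params("top");s=camera_params("scene")
a=onplane(c,88.3,175.9,228);b=onplane(s,265+610/5,155+67/5,228)
print(a,b)
y=np.array([.1925,.981]);x=np.array([.981,-.1925])
J=np.array([544,123.4])
for p in (a,b,np.array([546.6,96.6])): print((p[:2]-J)@x,(p[:2]-J)@y)
# pad top corners in top zoom
for q in [(450,192),(565,212),(548,323),(430,303)]:
    p=onplane(c,80+q[0]/5,150+q[1]/5,102);print(p,(p[:2]-J)@x,(p[:2]-J)@y)
E
```

```text
[563.17353148 220.29583855 228.        ] [566.26829512 223.05155322 228.        ]
0.1567854665231031 98.74572242475337
2.662273521816693 102.04482051935378
7.709600000000025 -25.790300000000006
[561.70154641  97.21121085 102.        ] 22.406558939715215 -22.28365446959983
[553.00248209  46.93975229 102.        ] 23.55003261440637 -73.27452520552812
[504.58773802  52.97238838 102.        ] -25.106113761518678 -76.67634742640956
[513.12888582 104.07751562 102.        ] -26.564984764822825 -24.898046660282418
```

```bash
cat >> h.py <<'E'
from scipy.spatial.transform import Rotation as Ro
def go(*wps,base=None):
    """wps: (x,y,z,yaw) tool down; prints tool-frame shift (cm) and rotvec from the current pose"""
    s=sense()
    if base is None: p,R=s['position'],Ro.from_euler('xyz',s['eef_rot'])
    else: p,R=np.array(base[:3]),Ro.from_euler('xyz',[np.pi,0,base[3]])
    print('t',round(s['t'],2),'pos',np.round(s['position'],1),'rot',np.round(s['eef_rot'],3),'w',round(s['gripper_width'],1),'F',np.round(s['wrist_force'],1))
    for w in wps:
        d=R.inv().apply(np.array(w[:3])-p)/10
        r=(R.inv()*Ro.from_euler('xyz',[np.pi,0,w[3]])).as_rotvec()
        print('  xyz cm',np.round(d,2),'w',np.round(r,3))
E
python3 -c "
from h import *
go((600,-250,320,-.194),(556,185,320,-.194),base=(224.6,-610,208.2,-1.218))"
```

```text
t 0.15 pos [ 224.4 -609.6  207.4] rot [ 3.142e+00  1.000e-03 -1.218e+00] w 85.1 F [0.7 0.2 0.2]
  xyz cm [-20.81 -47.67 -11.18] w [ 0.     0.    -1.024]
  xyz cm [-63.15 -58.57 -11.18] w [ 0.     0.    -1.024]
```

Emit:
{"api": "arm_command", "payload": {
  "rows": [
    {"x": -4, "y": -4, "z": -4, "wz": -0.1, "gripper": -1},
    {"x": -20.8, "y": -47.7, "z": -11.2, "wz": -1.024, "gripper": -1},
    {"x": -20.8, "y": -47.7, "z": -11.2, "wz": -1.024, "gripper": -1},
    {"x": -20.8, "y": -47.7, "z": -11.2, "wz": -1.024, "gripper": -1},
    {"x": -20.8, "y": -47.7, "z": -11.2, "wz": -1.024, "gripper": -1},
    {"x": -20.8, "y": -47.7, "z": -11.2, "wz": -1.024, "gripper": -1},
    {"x": -20.8, "y": -47.7, "z": -11.2, "wz": -1.024, "gripper": -1},
    {"x": -20.8, "y": -47.7, "z": -11.2, "wz": -1.024, "gripper": -1},
    {"x": -20.8, "y": -47.7, "z": -11.2, "wz": -1.024, "gripper": -1},
    {"x": -20.8, "y": -47.7, "z": -11.2, "wz": -1.024, "gripper": -1}
  ]
}}

```text
schema error: expected keys x, y, z, wx, wy, wz, gripper
```

```bash
python3 - <<'E'
from h import *
go((600,-250,320,-.194),(556,185,320,-.194),(556,185,320,-.194))
p,d=grab_frame("wrist");cv2.imwrite("pics/w1.png",p[...,::-1])
E
```

```text
t 0.15 pos [ 224.4 -609.6  207.4] rot [ 3.142e+00  1.000e-03 -1.218e+00] w 85.1 F [0.7 0.2 0.2]
  xyz cm [-20.78 -47.67 -11.24] w [-1.000e-03  1.000e-03 -1.024e+00]
  xyz cm [-63.12 -58.57 -11.18] w [-1.000e-03  1.000e-03 -1.024e+00]
  xyz cm [-63.12 -58.57 -11.18] w [-1.000e-03  1.000e-03 -1.024e+00]
```

View pics/w1.png

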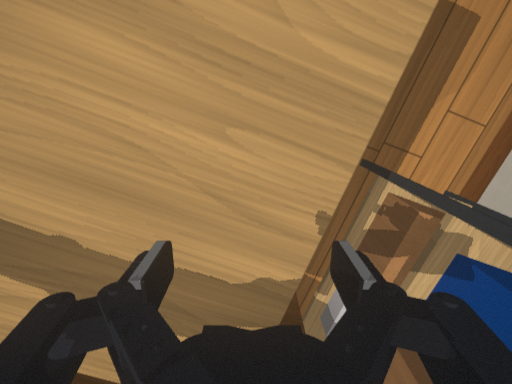

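All seven keys are required, so nothing moved and the view is unchanged. I'll resend.

Emit:
{"api": "arm_command", "payload": {
  "rows": [
    {"x": -4, "y": -4, "z": -4, "wx": 0, "wy": 0, "wz": -0.1, "gripper": -1},
    {"x": -20.8, "y": -47.7, "z": -11.2, "wx": 0, "wy": 0, "wz": -1.024, "gripper": -1},
    {"x": -20.8, "y": -47.7, "z": -11.2, "wx": 0, "wy": 0, "wz": -1.024, "gripper": -1},
    {"x": -20.8, "y": -47.7, "z": -11.2, "wx": 0, "wy": 0, "wz": -1.024, "gripper": -1},
    {"x": -20.8, "y": -47.7, "z": -11.2, "wx": 0, "wy": 0, "wz": -1.024, "gripper": -1},
    {"x": -20.8, "y": -47.7, "z": -11.2, "wx": 0, "wy": 0, "wz": -1.024, "gripper": -1},
    {"x": -20.8, "y": -47.7, "z": -11.2, "wx": 0, "wy": 0, "wz": -1.024, "gripper": -1},
    {"x": -20.8, "y": -47.7, "z": -11.2, "wx": 0, "wy": 0, "wz": -1.024, "gripper": -1},
    {"x": -20.8, "y": -47.7, "z": -11.2, "wx": 0, "wy": 0, "wz": -1.024, "gripper": -1},
    {"x": -20.8, "y": -47.7, "z": -11.2, "wx": 0, "wy": 0, "wz": -1.024, "gripper": -1}
  ]
}}

```text
t: 1.45
position: [603.0, -245.1, 320.1]
eef_rot: [-3.139, -0.001, -0.186]
wrist_force: [-0.0, -1.1, 0.3]
gripper_width: 0.0
```

```bash
python3 - <<'E'
from h import *
c=camera_params("wrist")
go((600,-250,320,-.194),(556,185,320,-.194))
p,d=grab_frame("wrist");cv2.imwrite("pics/w2.png",p[...,::-1])
im=p[...,::-1].copy()
for nm,lo,hi in [("yel",(18,180,90),(34,255,255)),("green",(60,60,30),(90,255,150)),("blue",(100,140,40),(125,255,255)),("black",(0,0,0),(180,60,30))]:
    for k in blobs(mask(im,lo,hi),500):
        r=rect(c,k,4);print(nm,cv2.boundingRect(k),np.round(r[0],1),np.round(r[1],1),round(r[2],1))
E
```

```text
t 1.45 pos [ 603.  -245.1  320.1] rot [-3.139e+00 -1.000e-03 -1.860e-01] w 0.0 F [-0.  -1.1  0.3]
  xyz cm [-0.21  0.54  0.  ] w [-0.003 -0.001  0.008]
  xyz cm [-12.59 -41.39   0.11] w [-0.003 -0.001  0.008]
yel (213, 92, 64, 67) [ 599.9 -197.3] [91.9 92.3] 4.6
green (140, 110, 62, 59) [ 466.8 -195.5] [89.2 90.1] 88.4
blue (226, 179, 56, 52) [ 587.8 -342.4] [88.7 88.4] 1.9
```

View pics/w2.png

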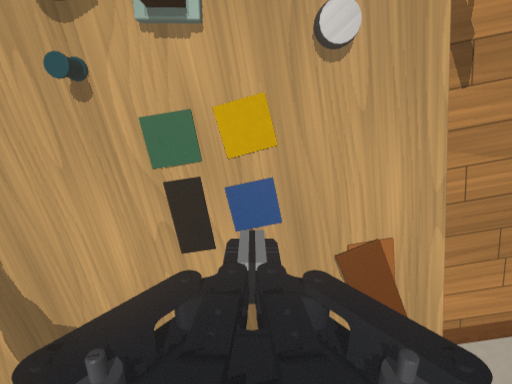

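```bash
python3 - <<'E'
from h import *
go((556,185,320,-.194),(556,185,250,-.194),base=(600,-250,320,-.194))
E
```

```text
t 1.5 pos [ 601.2 -248.1  319.8] rot [-3.141e+00  1.000e-03 -1.900e-01] w 0.2 F [-0.2 -0.4  0.1]
  xyz cm [-12.7  -41.84  -0.  ] w [0. 0. 0.]
  xyz cm [-12.7  -41.84   7.  ] w [0. 0. 0.]
```

Emit:
{"api": "arm_command", "payload": {
  "rows": [
    {"x": -12.7, "y": -41.8, "z": 0, "wx": 0, "wy": 0, "wz": 0, "gripper": -1},
    {"x": -12.7, "y": -41.8, "z": 0, "wx": 0, "wy": 0, "wz": 0, "gripper": -1},
    {"x": -12.7, "y": -41.8, "z": 0, "wx": 0, "wy": 0, "wz": 0, "gripper": -1},
    {"x": -12.7, "y": -41.8, "z": 0, "wx": 0, "wy": 0, "wz": 0, "gripper": -1},
    {"x": -12.7, "y": -41.8, "z": 0, "wx": 0, "wy": 0, "wz": 0, "gripper": -1},
    {"x": -12.7, "y": -41.8, "z": 0, "wx": 0, "wy": 0, "wz": 0, "gripper": -1},
    {"x": -12.7, "y": -41.8, "z": 0, "wx": 0, "wy": 0, "wz": 0, "gripper": -1},
    {"x": -12.7, "y": -41.8, "z": 0, "wx": 0, "wy": 0, "wz": 0, "gripper": -1},
    {"x": -12.7, "y": -41.8, "z": 3, "wx": 0, "wy": 0, "wz": 0, "gripper": -1},
    {"x": -12.7, "y": -41.8, "z": 6, "wx": 0, "wy": 0, "wz": 0, "gripper": -1}
  ]
}}

```text
t: 2.75
position: [557.0, 181.6, 259.3]
eef_rot: [3.14, -0.001, -0.198]
wrist_force: [-0.2, 0.4, 0.2]
gripper_width: 0.2
```

```bash
python3 - <<'E'
from h import *
c=camera_params("wrist")
go((556,185,200,-.194))
p,d=grab_frame("wrist");cv2.imwrite("pics/w3.png",p[...,::-1])
p,d=grab_frame("scene");cv2.imwrite("pics/s3.png",cv2.resize(p[120:270,230:430,::-1],None,fx=4,fy=4))
E
```

```text
t 2.75 pos [557.  181.6 259.3] rot [ 3.14e+00 -1.00e-03 -1.98e-01] w 0.2 F [-0.2  0.4  0.2]
  xyz cm [-0.17 -0.32  5.93] w [ 0.002 -0.001 -0.004]
```

View pics/w3.png

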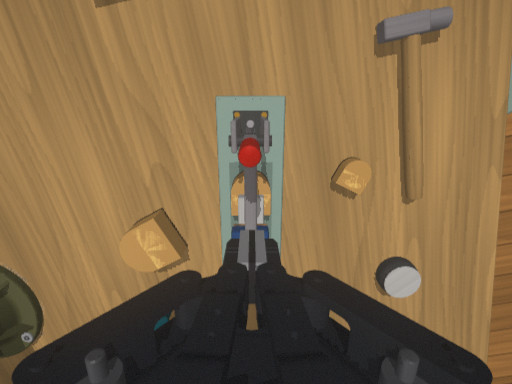

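View pics/s3.png

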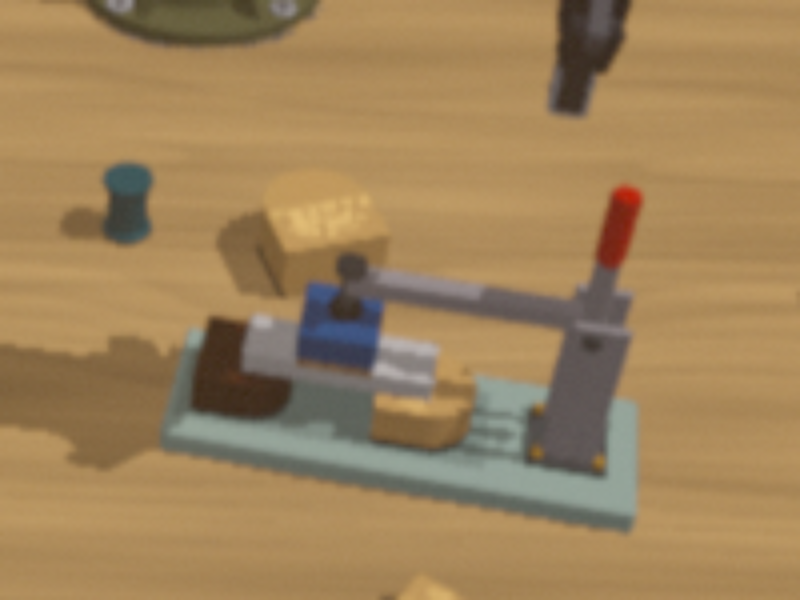

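Emit:
{"api": "arm_command", "payload": {
  "rows": [
    {"x": 0, "y": 0, "z": 3, "wx": 0, "wy": 0, "wz": 0, "gripper": -1},
    {"x": 0, "y": 0, "z": 6, "wx": 0, "wy": 0, "wz": 0, "gripper": -1},
    {"x": 0, "y": -0.5, "z": 6, "wx": 0, "wy": 0, "wz": 0, "gripper": -1},
    {"x": 0, "y": -1.5, "z": 6, "wx": 0, "wy": 0, "wz": 0, "gripper": -1},
    {"x": 0, "y": -2.7, "z": 5.8, "wx": 0, "wy": 0, "wz": 0, "gripper": -1},
    {"x": 0, "y": -3.9, "z": 5.7, "wx": 0, "wy": 0, "wz": 0, "gripper": -1},
    {"x": 0, "y": -5, "z": 6, "wx": 0, "wy": 0, "wz": 0, "gripper": -1},
    {"x": 0, "y": -6, "z": 6.3, "wx": 0, "wy": 0, "wz": 0, "gripper": -1},
    {"x": 0, "y": -7, "z": 7, "wx": 0, "wy": 0, "wz": 0, "gripper": -1},
    {"x": 0, "y": -8, "z": 8, "wx": 0, "wy": 0, "wz": 0, "gripper": -1}
  ]
}}

```text
t: 4.1
position: [575.5, 272.2, 189.6]
eef_rot: [-3.126, -0.012, -0.191]
wrist_force: [-0.5, 9.1, 23.8]
gripper_width: -0.5
```

```bash
python3 - <<'E'
from h import *
go((556,185,200,-.194))
p,d=grab_frame("scene");cv2.imwrite("pics/s4.png",cv2.resize(p[120:270,230:430,::-1],None,fx=4,fy=4))
E
```

```text
t 4.1 pos [575.5 272.2 189.6] rot [-3.126 -0.012 -0.191] w -0.5 F [-0.5  9.1 23.8]
  xyz cm [-0.25  8.91 -1.19] w [-0.016 -0.012  0.003]
```

View pics/s4.png

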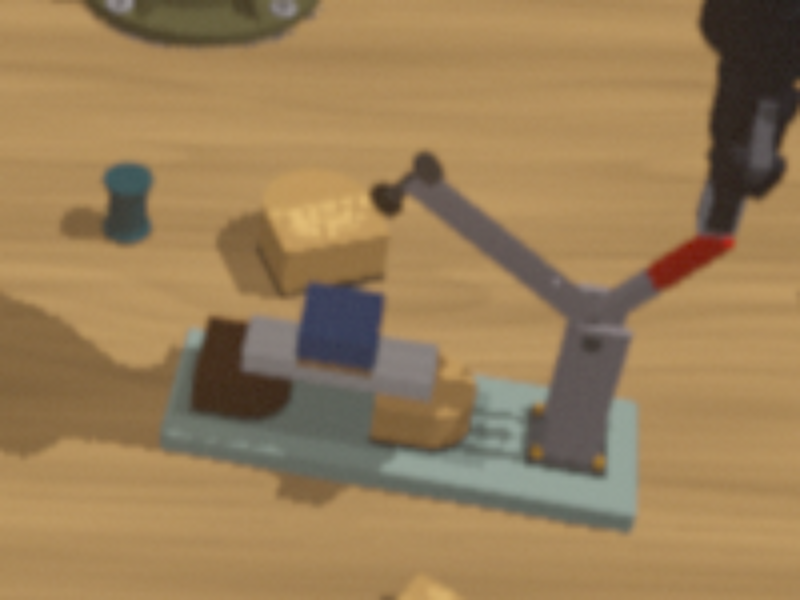

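The clamp is at about 0.9 rad and the fingertips are on the handle's end (720,240). I'll keep pressing down, slightly further inboard.

Emit:
{"api": "arm_command", "payload": {
  "rows": [
    {"x": 0, "y": 0.3, "z": 0.2, "wx": 0, "wy": 0, "wz": 0, "gripper": -1},
    {"x": 0, "y": 0.4, "z": 0.6, "wx": 0, "wy": 0, "wz": 0, "gripper": -1},
    {"x": 0, "y": 0.4, "z": 1, "wx": 0, "wy": 0, "wz": 0, "gripper": -1},
    {"x": 0, "y": 0.4, "z": 1.5, "wx": 0, "wy": 0, "wz": 0, "gripper": -1},
    {"x": 0, "y": 0.3, "z": 2, "wx": 0, "wy": 0, "wz": 0, "gripper": -1},
    {"x": 0, "y": 0.2, "z": 2.5, "wx": 0, "wy": 0, "wz": 0, "gripper": -1},
    {"x": 0, "y": 0, "z": 3, "wx": 0, "wy": 0, "wz": 0, "gripper": -1},
    {"x": 0, "y": 0, "z": 3.5, "wx": 0, "wy": 0, "wz": 0, "gripper": -1},
    {"x": 0, "y": 0, "z": 4, "wx": 0, "wy": 0, "wz": 0, "gripper": -1},
    {"x": 0, "y": 0, "z": 4, "wx": 0, "wy": 0, "wz": 0, "gripper": -1}
  ]
}}

```text
t: 5.4
position: [571.2, 263.3, 139.1]
eef_rot: [-3.142, 0.002, -0.194]
wrist_force: [1.8, 2.4, -2.5]
gripper_width: -0.0
```

```bash
python3 - <<'E'
from h import *
go((556,185,200,-.194))
p,d=grab_frame("scene");cv2.imwrite("pics/s5.png",cv2.resize(p[120:270,230:430,::-1],None,fx=4,fy=4))
E
```

```text
t 5.4 pos [571.2 263.3 139.1] rot [-3.142e+00  2.000e-03 -1.940e-01] w -0.0 F [ 1.8  2.4 -2.5]
  xyz cm [ 0.01  7.98 -6.09] w [-0.     0.002  0.   ]
```

View pics/s5.png

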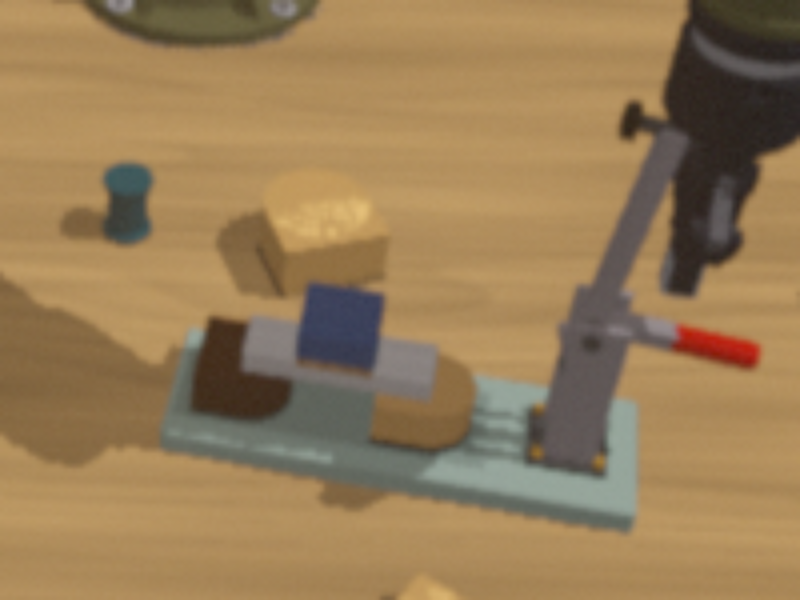

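The clamp has sprung open, but its bar looks close to the gripper body. I'll retreat along +y, then up and around.

Emit:
{"api": "arm_command", "payload": {
  "rows": [
    {"x": 0, "y": -4, "z": 0, "wx": 0, "wy": 0, "wz": 0, "gripper": -1},
    {"x": 0, "y": -8, "z": 0, "wx": 0, "wy": 0, "wz": 0, "gripper": -1},
    {"x": 0, "y": -9, "z": -4, "wx": 0, "wy": 0, "wz": 0, "gripper": -1},
    {"x": 0, "y": -9, "z": -10, "wx": 0, "wy": 0, "wz": 0, "gripper": -1},
    {"x": 0, "y": -9, "z": -15, "wx": 0, "wy": 0, "wz": 0, "gripper": -1},
    {"x": -5, "y": -9, "z": -18, "wx": 0, "wy": 0, "wz": 0, "gripper": -1},
    {"x": -10, "y": -9, "z": -18, "wx": 0, "wy": 0, "wz": 0, "gripper": 1},
    {"x": -13, "y": -8, "z": -18, "wx": 0, "wy": 0, "wz": 0, "gripper": 1},
    {"x": -13, "y": -2, "z": -18, "wx": 0, "wy": 0, "wz": 0, "gripper": 1},
    {"x": -13, "y": 4, "z": -18, "wx": 0, "wy": 0, "wz": 0, "gripper": 1}
  ]
}}

```text
t: 6.7
position: [435.5, 248.0, 320.2]
eef_rot: [3.141, -0.001, -0.192]
wrist_force: [1.9, -1.1, 0.1]
gripper_width: 72.4
```

```bash
python3 - <<'E'
from h import *
go((526,-10,270,-.194))
p,d=grab_frame("scene");cv2.imwrite("pics/s6.png",cv2.resize(p[80:280,180:430,::-1],None,fx=3,fy=3))
E
```

```text
t 6.7 pos [435.5 248.  320.2] rot [ 3.141e+00 -1.000e-03 -1.920e-01] w 72.4 F [ 1.9 -1.1  0.1]
  xyz cm [13.8  23.6   5.03] w [ 0.    -0.001  0.002]
```

View pics/s6.png

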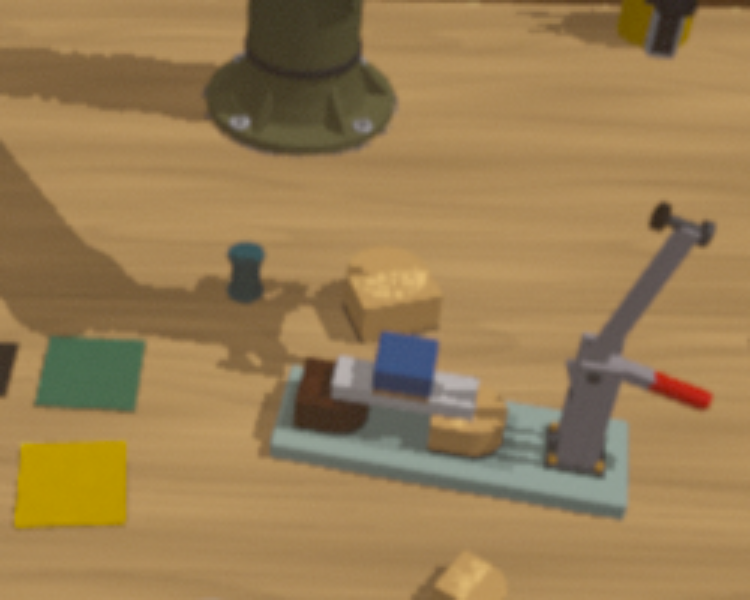

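```bash
python3 - <<'E'
from h import *
go((517.5,-12,260,-.194),base=(436,249,320,-.194))
E
```

```text
t 6.75 pos [436.  238.6 320.4] rot [ 3.133e+00 -2.000e-03 -2.030e-01] w 78.9 F [ 0.2 -6.  -0.8]
  xyz cm [13.03 24.04  6.  ] w [0. 0. 0.]
```

Emit:
{"api": "arm_command", "payload": {
  "rows": [
    {"x": 0, "y": 6, "z": 0, "wx": 0, "wy": 0, "wz": 0, "gripper": 1},
    {"x": 0, "y": 12, "z": 0, "wx": 0, "wy": 0, "wz": 0, "gripper": 1},
    {"x": 4, "y": 17, "z": 0, "wx": 0, "wy": 0, "wz": 0, "gripper": 1},
    {"x": 8, "y": 21, "z": 2, "wx": 0, "wy": 0, "wz": 0, "gripper": 1},
    {"x": 12, "y": 24, "z": 4, "wx": 0, "wy": 0, "wz": 0, "gripper": 1},
    {"x": 13, "y": 24, "z": 6, "wx": 0, "wy": 0, "wz": 0, "gripper": 1},
    {"x": 13, "y": 24, "z": 6, "wx": 0, "wy": 0, "wz": 0, "gripper": 1},
    {"x": 13, "y": 24, "z": 6, "wx": 0, "wy": 0, "wz": 0, "gripper": 1},
    {"x": 13, "y": 24, "z": 6, "wx": 0, "wy": 0, "wz": 0, "gripper": 1},
    {"x": 13, "y": 24, "z": 6, "wx": 0, "wy": 0, "wz": 0, "gripper": 1}
  ]
}}

```text
t: 8.0
position: [517.8, -11.2, 261.2]
eef_rot: [3.141, -0.002, -0.193]
wrist_force: [-0.5, -0.1, -0.7]
gripper_width: 85.6
```

```bash
python3 - <<'E'
from h import *
c=camera_params("wrist");go((534.8,76.3,260,-.194))
p,d=grab_frame("wrist");cv2.imwrite("pics/w4.png",p[...,::-1])
np.save("pics/w4d.npy",d)
import pickle;pickle.dump(c,open("pics/w4c.pkl","wb"))
p,d=grab_frame("top");cv2.imwrite("pics/t4.png",p[...,::-1])
E
```

```text
t 8.0 pos [517.8 -11.2 261.2] rot [ 3.141e+00 -2.000e-03 -1.930e-01] w 85.6 F [-0.5 -0.1 -0.7]
  xyz cm [-0.02 -8.91  0.12] w [ 0.    -0.002  0.001]
```

View pics/w4.png

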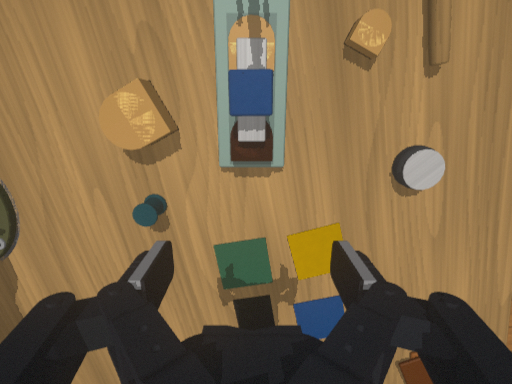

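```bash
python3 - <<'E'
from h import *
import pickle
c=pickle.load(open("pics/w4c.pkl","rb"));im=cv2.imread("pics/w4.png")
J=np.array([544,123.4]);y=np.array([.1925,.981]);x=np.array([.981,-.1925])
m=mask(im,(100,120,20),(125,255,255));m[180:]=0
for k in blobs(m,300):
    r=rect(c,k,102);print('pad',cv2.boundingRect(k),r)
    p=np.array(r[0])-J;print(p@x,p@y)
m=mask(im,(0,0,110),(180,40,255));m[180:]=0
for k in blobs(m,150):
    r=rect(c,k,72);print('caul?',cv2.boundingRect(k),r);p=np.array(r[0])-J;print(p@x,p@y)
m=mask(im,(0,60,5),(14,255,90));m[180:]=0
for k in blobs(m,150):
    r=rect(c,k,54);print('dark?',cv2.boundingRect(k),r);p=np.array(r[0])-J;print(p@x,p@y)
m=mask(im,(60,15,90),(95,90,230));m[180:]=0
for k in blobs(m,300):
    r=rect(c,k,20);print('jig',cv2.boundingRect(k),r)
M=c['world_from_camera'];d=np.load("pics/w4d.npy")
for v,u in [(92,250),(52,250),(125,250),(148,250),(33,250),(150,223)]:
    dd=np.array([(u-c['cx'])/c['fx'],-(v-c['cy'])/c['fy'],-1])*d[v,u];print(v,u,M[:3,:3]@dd+M[:3,3])
E
```

```text
pad (229, 70, 43, 45) ((533.6547241210938, 80.06505584716797), (46.57692337036133, 47.73448181152344), 78.94390869140625)
-1.806738887786864 -44.50304582061768
caul? (403, 149, 42, 31) ((743.8424682617188, -50.92161560058594), (40.50307846069336, 54.84197998046875), 78.9338150024414)
229.6023723678589 -132.53982976379396
caul? (238, 116, 27, 25) ((526.47216796875, 39.313758850097656), (29.92961883544922, 33.65891647338867), 78.93771362304688)
-1.0082018013000484 -85.86271023406982
caul? (237, 38, 30, 32) ((543.50830078125, 123.5488052368164), (33.1386833190918, 34.65840148925781), 78.94646453857422)
-0.5110019416809071 0.051325837707513956
caul? (268, 0, 22, 167) ((568.3225708007812, 77.73271179199219), (190.23590087890625, 23.765161514282227), 80.53929138183594)
32.65139493560791 -40.11751485290528
caul? (213, 0, 26, 167) ((506.9907531738281, 89.62417602539062), (189.7059326171875, 28.050048828125), 78.88114166259766)
-29.8042250213623 -40.258363333129886
dark? (231, 122, 42, 39) ((523.5106201171875, 20.112895965576172), (51.295101165771484, 56.121490478515625), 77.63896179199219)
-0.21731413841247477 -105.26885468521118
jig (214, 0, 76, 167) ((535.9801635742188, 87.00365447998047), (217.4904327392578, 97.86601257324219), 78.87102508544922)
92 250 [533.49386196  80.6538529  101.68343983]
52 250 [542.27493172 126.01200025  70.14545161]
125 250 [525.98854619  43.41422605  72.16174397]
148 250 [519.76917563  12.35933893  54.93289662]
33 250 [546.7323144  149.00690975  55.22488558]
150 223 [478.42422865  12.45689673  21.08960968]
```

```bash
python3 - <<'E'
from h import *
go((533.7,80,150,-.193),(533.7,80,71,-.193))
E
```

```text
t 8.1 pos [517.7 -11.4 260.8] rot [ 3.141e+00 -1.000e-03 -1.940e-01] w 85.7 F [-0.  -0.1  0.2]
  xyz cm [-0.2  -9.28 11.07] w [ 0.    -0.001 -0.001]
  xyz cm [-0.21 -9.28 18.97] w [ 0.    -0.001 -0.001]
```

Emit:
{"api": "arm_command", "payload": {
  "newtons": 40,
  "rows": [
    {"x": -0.2, "y": -5, "z": 4, "wx": 0, "wy": 0, "wz": 0, "gripper": 1},
    {"x": -0.2, "y": -9.3, "z": 8, "wx": 0, "wy": 0, "wz": 0, "gripper": 1},
    {"x": -0.2, "y": -9.3, "z": 12, "wx": 0, "wy": 0, "wz": 0, "gripper": 1},
    {"x": -0.2, "y": -9.3, "z": 16, "wx": 0, "wy": 0, "wz": 0, "gripper": 1},
    {"x": -0.2, "y": -9.3, "z": 18, "wx": 0, "wy": 0, "wz": 0, "gripper": 1},
    {"x": -0.2, "y": -9.3, "z": 18.9, "wx": 0, "wy": 0, "wz": 0, "gripper": 1},
    {"x": -0.2, "y": -9.3, "z": 18.9, "wx": 0, "wy": 0, "wz": 0, "gripper": 1},
    {"x": -0.2, "y": -9.3, "z": 18.9, "wx": 0, "wy": 0, "wz": 0, "gripper": 0.6},
    {"x": -0.2, "y": -9.3, "z": 18.9, "wx": 0, "wy": 0, "wz": 0, "gripper": 0.3},
    {"x": -0.2, "y": -9.3, "z": 18.9, "wx": 0, "wy": 0, "wz": 0, "gripper": 0}
  ]
}}

```text
t: 9.35
position: [534.5, 80.1, 72.4]
eef_rot: [-3.141, -0.002, -0.194]
wrist_force: [-0.5, -0.2, 4.6]
gripper_width: 48.3
```

```bash
python3 - <<'E'
from h import *
go((533.7,80,150,-.193))
p,d=grab_frame("wrist");cv2.imwrite("pics/w5.png",p[...,::-1])
p,d=grab_frame("scene");cv2.imwrite("pics/s7.png",cv2.resize(p[80:280,180:430,::-1],None,fx=3,fy=3))
E
```

```text
t 9.35 pos [534.5  80.1  72.4] rot [-3.141e+00 -2.000e-03 -1.940e-01] w 48.3 F [-0.5 -0.2  4.6]
  xyz cm [-0.06  0.02 -7.76] w [-0.    -0.002 -0.001]
```

View pics/s7.png

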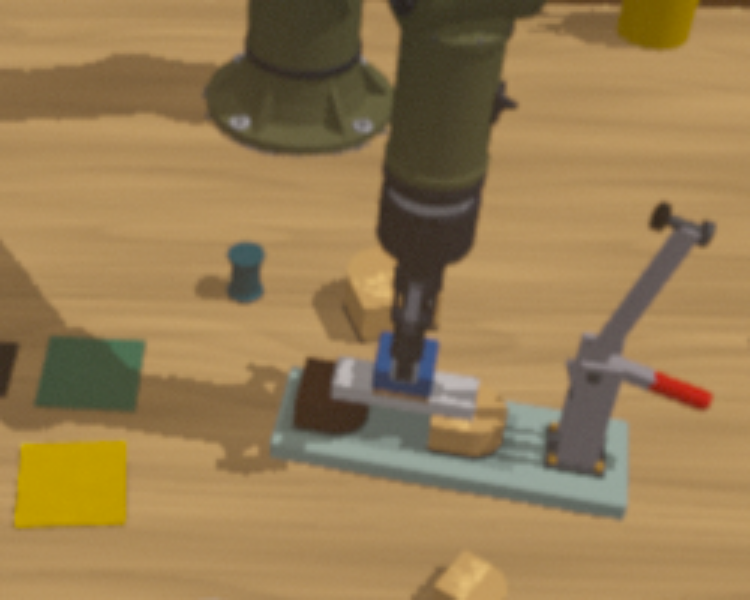

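View pics/w5.png

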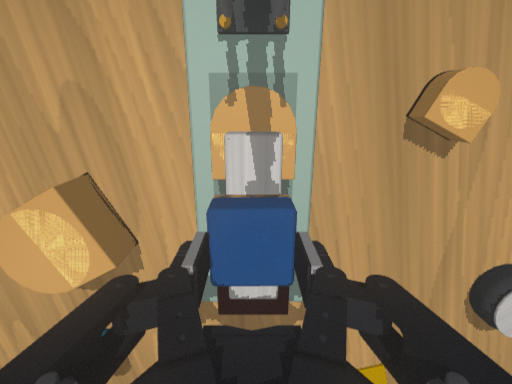

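```bash
python3 - <<'E'
from h import *
b=(533.7,80.1,71.7,-.193)
go((533.7,80,171,-.193),(588,-343.5,160,.031),(588,-343.5,50,.031),base=b)
E
```

```text
t 9.45 pos [534.5  80.1  72.4] rot [-3.141e+00 -2.000e-03 -1.940e-01] w 48.2 F [-1.4 -0.7  6.5]
  xyz cm [ 0.    0.01 -9.93] w [0. 0. 0.]
  xyz cm [13.45 40.53 -8.83] w [ 0.     0.    -0.224]
  xyz cm [13.45 40.53  2.17] w [ 0.     0.    -0.224]
```

Emit:
{"api": "arm_command", "payload": {
  "newtons": 40,
  "rows": [
    {"x": 0, "y": 0, "z": 0, "wx": 0, "wy": 0, "wz": 0, "gripper": -0.3},
    {"x": 0, "y": 0, "z": -1.5, "wx": 0, "wy": 0, "wz": 0, "gripper": -0.3},
    {"x": 0, "y": 0, "z": -5, "wx": 0, "wy": 0, "wz": 0, "gripper": -0.3},
    {"x": 0, "y": 0, "z": -9, "wx": 0, "wy": 0, "wz": 0, "gripper": -0.3},
    {"x": 1, "y": 3, "z": -9.5, "wx": 0, "wy": 0, "wz": 0, "gripper": -0.3},
    {"x": 3, "y": 8, "z": -9.5, "wx": 0, "wy": 0, "wz": -0.05, "gripper": -0.3},
    {"x": 5, "y": 13.5, "z": -9.5, "wx": 0, "wy": 0, "wz": -0.1, "gripper": -0.3},
    {"x": 7, "y": 19, "z": -9.5, "wx": 0, "wy": 0, "wz": -0.15, "gripper": -0.3},
    {"x": 9, "y": 24.5, "z": -9.5, "wx": 0, "wy": 0, "wz": -0.2, "gripper": -0.3},
    {"x": 10.5, "y": 30, "z": -9.5, "wx": 0, "wy": 0, "wz": -0.224, "gripper": -0.3}
  ]
}}

```text
t: 10.7
position: [579.2, -236.3, 166.9]
eef_rot: [3.142, -0.001, 0.031]
wrist_force: [-0.0, -0.1, -0.5]
gripper_width: 48.3
```

```bash
python3 - <<'E'
from h import *
s=sense()
b=(533.7,80.1,71.7,-.193)
R=Ro.from_euler('xyz',[np.pi,0,-.193]);print(R.apply([105,300,-95])+b[:3])
p=R.apply([105,300,-95])+b[:3]
go((588,-343.5,60,.031),(588,-343.5,4.5,.031),base=(*p,.031))
E
```

```text
[ 579.20927421 -234.46939769  166.7       ]
t 10.7 pos [ 579.2 -236.3  166.9] rot [ 3.142e+00 -1.000e-03  3.100e-02] w 48.3 F [-0.  -0.1 -0.5]
  xyz cm [ 0.54 10.93 10.67] w [0. 0. 0.]
  xyz cm [ 0.54 10.93 16.22] w [0. 0. 0.]
```

Emit:
{"api": "arm_command", "payload": {
  "rows": [
    {"x": 0.2, "y": 5, "z": 1, "wx": 0, "wy": 0, "wz": 0, "gripper": -0.3},
    {"x": 0.5, "y": 9, "z": 4, "wx": 0, "wy": 0, "wz": 0, "gripper": -0.3},
    {"x": 0.5, "y": 10.9, "z": 8, "wx": 0, "wy": 0, "wz": 0, "gripper": -0.3},
    {"x": 0.5, "y": 10.9, "z": 12, "wx": 0, "wy": 0, "wz": 0, "gripper": -0.3},
    {"x": 0.5, "y": 10.9, "z": 14, "wx": 0, "wy": 0, "wz": 0, "gripper": -0.3},
    {"x": 0.5, "y": 10.9, "z": 15, "wx": 0, "wy": 0, "wz": 0, "gripper": -0.3},
    {"x": 0.5, "y": 10.9, "z": 15.6, "wx": 0, "wy": 0, "wz": 0, "gripper": -0.3},
    {"x": 0.5, "y": 10.9, "z": 16, "wx": 0, "wy": 0, "wz": 0, "gripper": -0.3},
    {"x": 0.5, "y": 10.9, "z": 16.2, "wx": 0, "wy": 0, "wz": 0, "gripper": -0.3},
    {"x": 0.5, "y": 10.9, "z": 16.2, "wx": 0, "wy": 0, "wz": 0, "gripper": -0.3}
  ]
}}

```text
t: 11.95
position: [587.3, -343.5, 4.7]
eef_rot: [3.141, -0.0, 0.03]
wrist_force: [0.2, -1.4, -0.4]
gripper_width: 48.4
```

```bash
python3 - <<'E'
from h import *
go((588,-343.5,60,.031))
p,d=grab_frame("wrist");cv2.imwrite("pics/w6.png",p[...,::-1])
p,d=grab_frame("top");cv2.imwrite("pics/t6.png",cv2.resize(p[130:280,240:440,::-1],None,fx=4,fy=4))
E
```

```text
t 11.95 pos [ 587.3 -343.5    4.7] rot [ 3.141 -0.     0.03 ] w 48.4 F [ 0.2 -1.4 -0.4]
  xyz cm [ 0.07  0.   -5.53] w [ 0.001 -0.    -0.001]
```

View pics/w6.png

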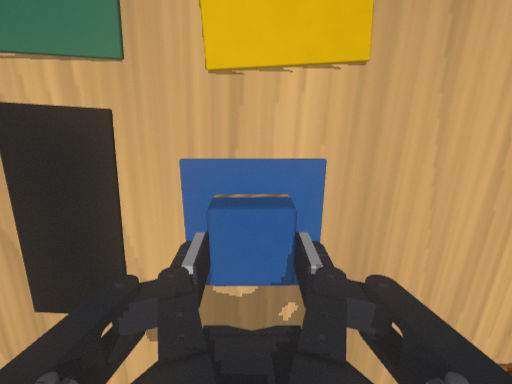

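Emit:
{"api": "arm_command", "payload": {
  "rows": [
    {"x": 0, "y": 0, "z": 0.05, "wx": 0, "wy": 0, "wz": 0, "gripper": -0.1},
    {"x": 0, "y": 0, "z": 0.05, "wx": 0, "wy": 0, "wz": 0, "gripper": 0.3},
    {"x": 0, "y": 0, "z": 0.05, "wx": 0, "wy": 0, "wz": 0, "gripper": 0.6},
    {"x": 0, "y": 0, "z": 0.05, "wx": 0, "wy": 0, "wz": 0, "gripper": 0.8},
    {"x": 0, "y": 0, "z": 0, "wx": 0, "wy": 0, "wz": 0, "gripper": 0.8},
    {"x": 0, "y": 0, "z": -1.5, "wx": 0, "wy": 0, "wz": 0, "gripper": 0.8},
    {"x": 0, "y": 0, "z": -5, "wx": 0, "wy": 0, "wz": 0, "gripper": 0.8},
    {"x": 0, "y": 0, "z": -10, "wx": 0, "wy": 0, "wz": 0, "gripper": 0.8},
    {"x": 0, "y": 0, "z": -15, "wx": 0, "wy": 0, "wz": 0, "gripper": 1},
    {"x": 0, "y": -3, "z": -18, "wx": 0, "wy": 0, "wz": 0.05, "gripper": 1}
  ]
}}

```text
t: 13.3
position: [586.6, -316.8, 188.7]
eef_rot: [3.138, -0.004, -0.026]
wrist_force: [0.6, 0.3, -0.3]
gripper_width: 85.3
```

```bash
python3 - <<'E'
from h import *
# commanded base estimate: (587.9,-343.6,4.5) moved tool(0,-30,-180)
R=Ro.from_euler('xyz',[np.pi,0,.031]);p=R.apply([0,-30,-180])+[587.9,-343.5,4.5];print(p)
go((517.5,-6,250,-.193),base=(*p,-.019))
c=camera_params("wrist")
p,d=grab_frame("wrist");cv2.imwrite("pics/w7.png",p[...,::-1])
E
```

```text
[ 586.97014895 -313.51441385  184.5       ]
t 13.3 pos [ 586.6 -316.8  188.7] rot [ 3.138 -0.004 -0.026] w 85.3 F [ 0.6  0.3 -0.3]
  xyz cm [ -7.53 -30.61  -6.55] w [-0.    -0.     0.174]
```

View pics/w7.png

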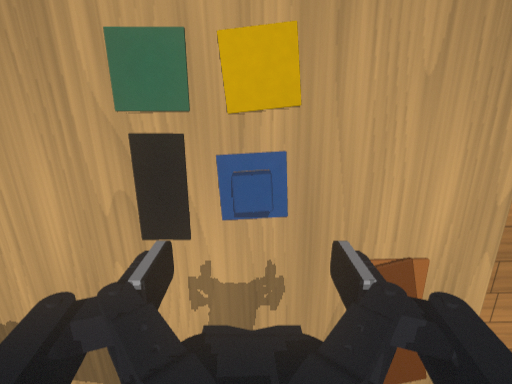

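```bash
python3 - <<'E'
from h import *
c=camera_params("wrist")
im=cv2.imread("pics/w7.png")
for nm,lo,hi in [("yel",(18,150,90),(34,255,255)),("green",(60,60,30),(90,255,150)),("blue",(100,120,30),(125,255,255)),("black",(0,0,0),(180,80,35))]:
    m=mask(im,lo,hi);m[242:]=0
    for k in blobs(m,500):
        r=rect(c,k,4);print(nm,cv2.boundingRect(k),np.round(r[0],1),np.round(r[1],1),round(r[2],1))
q=[onplane(c,u,v,34)[:2] for u,v in [(232,172),(271,171),(272,213),(233,214)]]
print('pad',np.mean(q,0),np.array(q).round(1))
cv2.imwrite("pics/w7z.png",cv2.resize(im[140:230,205:300],None,fx=6,fy=6,interpolation=cv2.INTER_CUBIC))
E
```

```text
yel (217, 20, 85, 94) [ 603.8 -189.2] [93.7 94.4] 5.1
green (104, 27, 85, 84) [ 469.2 -188.1] [91.3 91.8] 88.8
blue (217, 152, 70, 67) [ 591.9 -336. ] [91.3 90.9] 1.9
pad [ 590.70599504 -335.8086    ] [[ 566.7 -308.2]
 [ 614.5 -308. ]
 [ 615.9 -363.4]
 [ 565.7 -363.6]]
```

View pics/w7z.png

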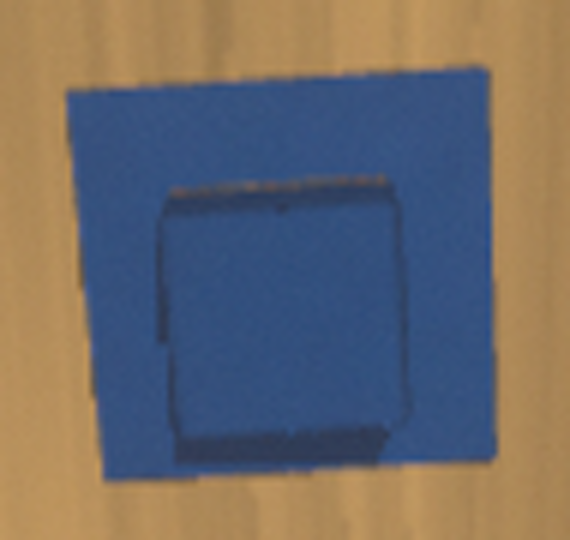

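Emit:
{"api": "arm_command", "payload": {
  "rows": [
    {"x": -1.5, "y": -6, "z": -2, "wx": 0, "wy": 0, "wz": 0.04, "gripper": 1},
    {"x": -3, "y": -12, "z": -4, "wx": 0, "wy": 0, "wz": 0.08, "gripper": 1},
    {"x": -4.5, "y": -18, "z": -6.5, "wx": 0, "wy": 0, "wz": 0.12, "gripper": 1},
    {"x": -6, "y": -24, "z": -6.5, "wx": 0, "wy": 0, "wz": 0.16, "gripper": 1},
    {"x": -7, "y": -28.5, "z": -6.5, "wx": 0, "wy": 0, "wz": 0.174, "gripper": 1},
    {"x": -7.5, "y": -30.6, "z": -6.5, "wx": 0, "wy": 0, "wz": 0.174, "gripper": 1},
    {"x": -7.5, "y": -30.6, "z": -6.5, "wx": 0, "wy": 0, "wz": 0.174, "gripper": 1},
    {"x": -7.5, "y": -30.6, "z": -6.5, "wx": 0, "wy": 0, "wz": 0.174, "gripper": 1},
    {"x": -7.5, "y": -30.6, "z": -6.5, "wx": 0, "wy": 0, "wz": 0.174, "gripper": 1},
    {"x": -7.5, "y": -30.6, "z": -6.5, "wx": 0, "wy": 0, "wz": 0.174, "gripper": 1}
  ]
}}

```text
t: 14.6
position: [517.5, -7.3, 248.9]
eef_rot: [3.142, 0.001, -0.196]
wrist_force: [-0.6, 0.3, -0.3]
gripper_width: 85.3
```

```bash
cat > m.py <<'E'
from h import *
import sys,pickle
def look(name):
    c=camera_params("wrist");p,d=grab_frame("wrist");im=p[...,::-1].copy()
    cv2.imwrite(f"pics/{name}.png",im);np.save(f"pics/{name}.npy",d);pickle.dump(c,open(f"pics/{name}.pkl","wb"))
    return c,im,d
def cloud(c,d):
    v,u=np.mgrid[0:384,0:512];P=np.stack([(u-c['cx'])/c['fx']*d,-(v-c['cy'])/c['fy']*d,-d],-1)
    M=c['world_from_camera'];return P@M[:3,:3].T+M[:3,3]
E
python3 - <<'E'
from m import *
go((517.5,-6,250,-.193))
c,im,d=look("w8")
W=cloud(c,d)
ok=(d>0)&(np.abs(W[...,0]-535)<90)&(np.abs(W[...,1]-80)<90)
for lo,hi in [(66,78),(49,60)]:
    m=(ok&(W[...,2]>lo)&(W[...,2]<hi)).astype(np.uint8)*255
    for k in blobs(m,100):
        z=(72 if lo>60 else 54);print(lo,cv2.boundingRect(k),rect(c,k,z),np.median(W[...,2][m>0]))
E
```

```text
t 14.6 pos [517.5  -7.3 248.9] rot [ 3.142e+00  1.000e-03 -1.960e-01] w 85.3 F [-0.6  0.3 -0.3]
  xyz cm [-0.03 -0.12 -0.11] w [ 0.     0.001 -0.003]
66 (237, 38, 31, 107) ((535.1510009765625, 82.92798614501953), (118.40911865234375, 35.73054122924805), 79.004638671875) 71.87802747918266
49 (231, 124, 44, 41) ((523.3505249023438, 22.032455444335938), (52.49452590942383, 57.45072555541992), 78.77970886230469) 53.889924450634055
49 (228, 15, 49, 58) ((546.0145263671875, 138.33753967285156), (60.74357223510742, 57.791709899902344), 78.76101684570312) 53.889924450634055
```

View pics/w8.png

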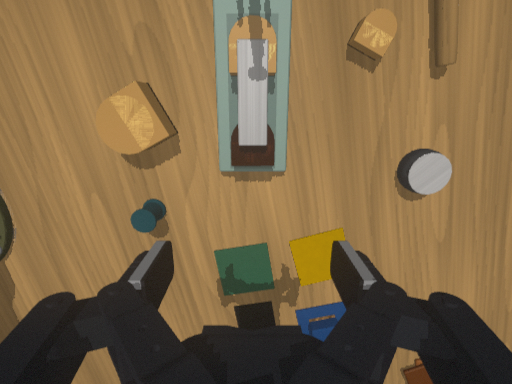

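```bash
python3 - <<'E'
from h import *
go((535.1,82,53,-.193))
E
```

```text
t 14.65 pos [517.5  -6.9 248.9] rot [-3.142e+00  1.000e-03 -1.960e-01] w 85.1 F [-0.5 -0.   0.7]
  xyz cm [ 1.000e-02 -9.060e+00  1.959e+01] w [-0.     0.001 -0.003]
```

Emit:
{"api": "arm_command", "payload": {
  "newtons": 50,
  "rows": [
    {"x": 0, "y": -5, "z": 5, "wx": 0, "wy": 0, "wz": 0, "gripper": 0.6},
    {"x": 0, "y": -9, "z": 10, "wx": 0, "wy": 0, "wz": 0, "gripper": 0.4},
    {"x": 0, "y": -9.05, "z": 14, "wx": 0, "wy": 0, "wz": 0, "gripper": 0.4},
    {"x": 0, "y": -9.05, "z": 17, "wx": 0, "wy": 0, "wz": 0, "gripper": 0.4},
    {"x": 0, "y": -9.05, "z": 19, "wx": 0, "wy": 0, "wz": 0, "gripper": 0.4},
    {"x": 0, "y": -9.05, "z": 19.6, "wx": 0, "wy": 0, "wz": 0, "gripper": 0.4},
    {"x": 0, "y": -9.05, "z": 19.6, "wx": 0, "wy": 0, "wz": 0, "gripper": 0.2},
    {"x": 0, "y": -9.05, "z": 19.6, "wx": 0, "wy": 0, "wz": 0, "gripper": 0},
    {"x": 0, "y": -9.05, "z": 19.6, "wx": 0, "wy": 0, "wz": 0, "gripper": -0.3},
    {"x": 0, "y": -9.05, "z": 19.6, "wx": 0, "wy": 0, "wz": 0, "gripper": -0.6}
  ]
}}

```text
t: 15.9
position: [535.2, 82.8, 53.7]
eef_rot: [-3.142, -0.001, -0.194]
wrist_force: [-0.1, 0.6, -0.5]
gripper_width: 17.3
```

```bash
python3 - <<'E'
from m import *
b=(535.1,82,53.2,-.193)
go((464,-345.3,150,-.028),base=b)
look("w9")
p,d=grab_frame("scene");cv2.imwrite("pics/s9.png",cv2.resize(p[80:280,180:430,::-1],None,fx=3,fy=3))
E
```

```text
t 15.9 pos [535.2  82.8  53.7] rot [-3.142e+00 -1.000e-03 -1.940e-01] w 17.3 F [-0.1  0.6 -0.5]
  xyz cm [ 1.22 43.3  -9.68] w [ 0.     0.    -0.165]
```

View pics/s9.png

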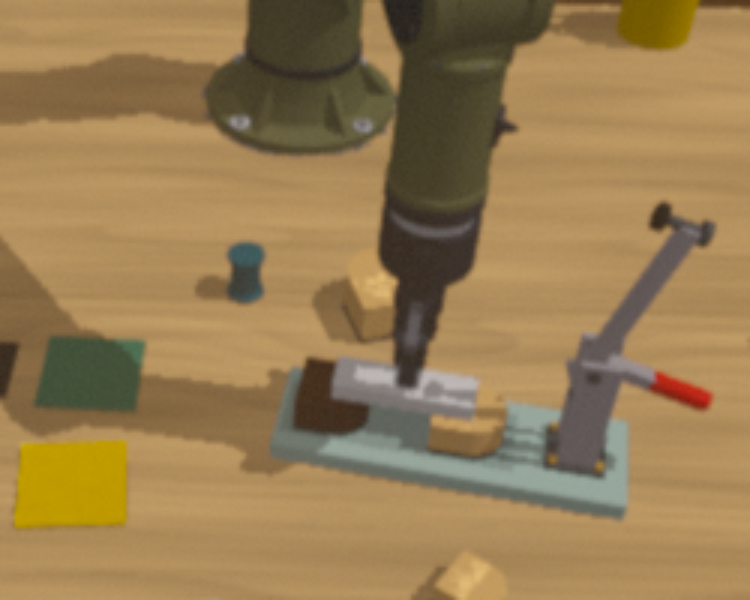

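View pics/w9.png

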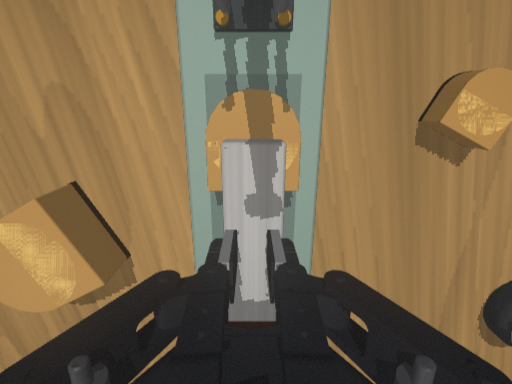

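```bash
python3 - <<'E'
from m import *
c=pickle.load(open("pics/w9.pkl","rb"));d=np.load("pics/w9.npy");W=cloud(c,d)
for u,v in [(254,150),(254,200),(254,240),(254,270),(254,310),(230,245),(235,245),(275,245),(280,240),(226,270),(285,270),(225,190),(215,240),(290,240),(240,260)]:
    print(u,v,d[v,u],W[v,u].round(1))
im=cv2.imread("pics/w9.png");cv2.imwrite("pics/w9z.png",cv2.resize(im[130:330,180:330],None,fx=4,fy=4,interpolation=cv2.INTER_CUBIC)[:600])
E
```

```text
254 150 147.54794 [546.5 136.2  71.9]
254 200 155.73184 [541.1 108.1  72.3]
254 240 164.37807 [536.1  82.6  71.3]
254 270 169.69191 [532.2  62.5  72.1]
254 310 179.34323 [526.4  32.3  71.7]
230 245 134.34793 [526.4  96.4  99.1]
235 245 139.69887 [528.1  93.4  94.4]
275 245 134.81244 [548.3  91.8  98.7]
280 240 139.52669 [551.3  91.4  93.7]
226 270 110.96804 [527.   97.9 123.2]
285 270 112.0975 [550.7  92.5 122.2]
225 190 153.79472 [526.1 117.2  72.4]
215 240 147.4896 [516.7  94.4  86.6]
290 240 148.85487 [556.8  85.9  85.3]
240 260 167.05902 [525.2  71.5  72.6]
```

View pics/w9z.png

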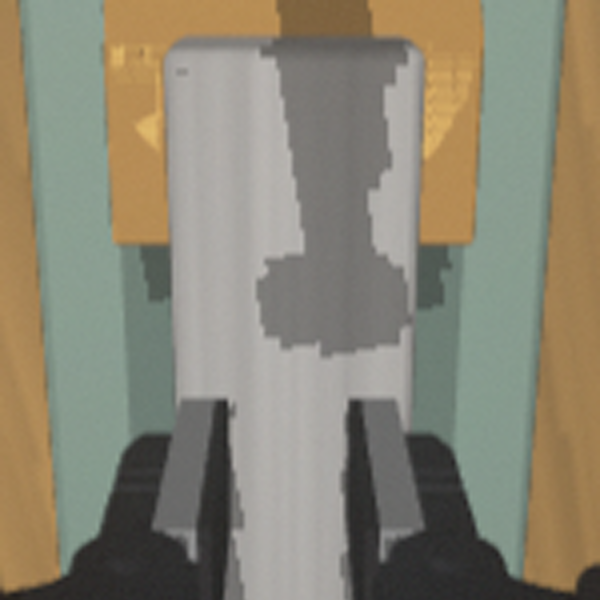

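```bash
python3 - <<'E'
from m import *
c=pickle.load(open("pics/w9.pkl","rb"));d=np.load("pics/w9.npy");W=cloud(c,d)
for v in range(226,262,3): print(v,[W[v,u].round(0).tolist() for u in (210,220,228,232,236)])
print(sense()['gripper_width'])
E
```

```text
226 [[499.0, 75.0, 20.0], [507.0, 74.0, 21.0], [523.0, 95.0, 72.0], [525.0, 95.0, 72.0], [527.0, 94.0, 72.0]]
229 [[499.0, 73.0, 20.0], [507.0, 72.0, 21.0], [524.0, 97.0, 81.0], [526.0, 96.0, 80.0], [528.0, 96.0, 81.0]]
232 [[498.0, 70.0, 20.0], [506.0, 69.0, 21.0], [524.0, 97.0, 84.0], [526.0, 96.0, 84.0], [528.0, 95.0, 83.0]]
235 [[497.0, 68.0, 20.0], [505.0, 66.0, 20.0], [525.0, 97.0, 89.0], [527.0, 96.0, 88.0], [528.0, 94.0, 83.0]]
238 [[497.0, 65.0, 20.0], [519.0, 94.0, 84.0], [525.0, 97.0, 91.0], [527.0, 96.0, 92.0], [528.0, 92.0, 84.0]]
241 [[496.0, 63.0, 21.0], [520.0, 94.0, 88.0], [525.0, 96.0, 95.0], [527.0, 96.0, 95.0], [527.0, 90.0, 84.0]]
244 [[514.0, 94.0, 90.0], [520.0, 94.0, 91.0], [526.0, 97.0, 99.0], [527.0, 96.0, 98.0], [527.0, 89.0, 86.0]]
247 [[515.0, 94.0, 94.0], [520.0, 93.0, 93.0], [526.0, 97.0, 102.0], [528.0, 96.0, 101.0], [527.0, 87.0, 85.0]]
250 [[515.0, 94.0, 97.0], [522.0, 97.0, 104.0], [526.0, 96.0, 104.0], [528.0, 96.0, 104.0], [526.0, 86.0, 85.0]]
253 [[516.0, 94.0, 99.0], [522.0, 97.0, 106.0], [526.0, 96.0, 106.0], [528.0, 97.0, 108.0], [526.0, 84.0, 86.0]]
256 [[517.0, 95.0, 104.0], [523.0, 97.0, 110.0], [526.0, 96.0, 109.0], [528.0, 96.0, 109.0], [526.0, 83.0, 87.0]]
259 [[517.0, 94.0, 105.0], [523.0, 97.0, 113.0], [526.0, 96.0, 111.0], [528.0, 96.0, 111.0], [526.0, 81.0, 88.0]]
17.335439988784334
```

```bash
python3 - <<'E'
from m import *
c=camera_params("wrist");s=sense();M=np.linalg.inv(c['world_from_camera']);R=Ro.from_euler('xyz',s['eef_rot'])
for z in (0,-10,-19,-25,-30):
  for y in (-11,0):
    p=M@np.r_[s['position']+R.apply([0,y,z]),1];print(z,y,c['cx']+c['fx']*p[0]/-p[2],c['cy']+c['fy']*p[1]/p[2],-p[2])
p,d=grab_frame("top");cv2.imwrite("pics/t9.png",cv2.resize(p[130:280,100:300,::-1],None,fx=4,fy=4))
E
```

```text
0 -11 252.3756472239967 212.2567599267391 177.8487048013616
0 0 252.35859160927586 227.60075143799233 181.13096278115148
-10 -11 252.39707645098682 218.2110472918825 168.30426307589022
-10 0 252.3786622064003 234.29464425009215 171.58652105568015
-19 -11 252.4185525804196 224.17836688725222 159.714265522966
-19 0 252.3987354315979 240.98941357018788 162.99652350275596
-25 -11 252.43420113102337 228.5264456669994 153.98760048768324
-25 0 252.41333579181762 245.8588873443297 157.26985846747317
-30 -11 252.44815912456522 232.40478923145423 149.21537962494756
-30 0 252.42634040834304 250.19615287479755 152.4976376047375
```

View pics/t9.png

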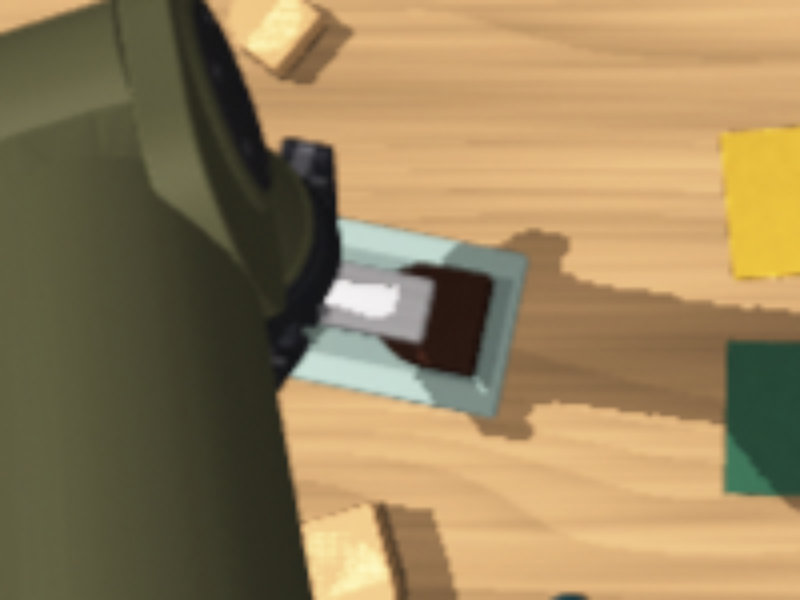

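The bar was missed: the width read 17 mm and depth puts the fingertips at about z 79, some 25 mm behind the reported TCP and above the bar top at 72. The gap under the bar is free, so I'll open, go 21 mm lower and close again.

Emit:
{"api": "arm_command", "payload": {
  "newtons": 50,
  "rows": [
    {"x": 0, "y": 0, "z": -0.5, "wx": 0, "wy": 0, "wz": 0, "gripper": 0.4},
    {"x": 0, "y": 0, "z": -0.5, "wx": 0, "wy": 0, "wz": 0, "gripper": 0.4},
    {"x": 0, "y": 0, "z": -0.5, "wx": 0, "wy": 0, "wz": 0, "gripper": 0.4},
    {"x": 0, "y": 0, "z": 0, "wx": 0, "wy": 0, "wz": 0, "gripper": 0.4},
    {"x": 0, "y": 0, "z": 0.8, "wx": 0, "wy": 0, "wz": 0, "gripper": 0.4},
    {"x": 0, "y": 0, "z": 1.6, "wx": 0, "wy": 0, "wz": 0, "gripper": 0.4},
    {"x": 0, "y": 0, "z": 2.1, "wx": 0, "wy": 0, "wz": 0, "gripper": 0.4},
    {"x": 0, "y": 0, "z": 2.1, "wx": 0, "wy": 0, "wz": 0, "gripper": 0.4},
    {"x": 0, "y": 0, "z": 2.1, "wx": 0, "wy": 0, "wz": 0, "gripper": 0.2},
    {"x": 0, "y": 0, "z": 2.1, "wx": 0, "wy": 0, "wz": 0, "gripper": 0}
  ]
}}

```text
t: 17.3
position: [535.1, 82.9, 32.5]
eef_rot: [-3.142, -0.001, -0.194]
wrist_force: [0.3, 0.3, -1.0]
gripper_width: 42.8
```

```bash
python3 - <<'E'
from m import *
go((535.1,82,53,-.193))
c,im,d=look("w10");W=cloud(c,d)
for v in range(220,265,3): print(v,[W[v,u].round(0).tolist() for u in (205,212,218,224)])
E
```

```text
t 17.3 pos [535.1  82.9  32.5] rot [-3.142e+00 -1.000e-03 -1.940e-01] w 42.8 F [ 0.3  0.3 -1. ]
  xyz cm [ 0.02  0.09 -2.05] w [-0.    -0.001 -0.001]
220 [[502.0, 89.0, 19.0], [507.0, 88.0, 20.0], [511.0, 87.0, 19.0], [525.0, 108.0, 73.0]]
223 [[501.0, 87.0, 20.0], [506.0, 86.0, 20.0], [511.0, 86.0, 21.0], [525.0, 106.0, 72.0]]
226 [[501.0, 85.0, 21.0], [506.0, 84.0, 20.0], [510.0, 83.0, 19.0], [525.0, 104.0, 72.0]]
229 [[500.0, 83.0, 20.0], [505.0, 82.0, 20.0], [510.0, 81.0, 20.0], [524.0, 103.0, 71.0]]
232 [[512.0, 99.0, 63.0], [516.0, 99.0, 63.0], [509.0, 78.0, 20.0], [524.0, 102.0, 73.0]]
235 [[513.0, 100.0, 68.0], [516.0, 98.0, 65.0], [509.0, 77.0, 21.0], [523.0, 100.0, 72.0]]
238 [[513.0, 99.0, 70.0], [515.0, 96.0, 65.0], [508.0, 74.0, 20.0], [523.0, 98.0, 71.0]]
241 [[514.0, 99.0, 74.0], [515.0, 95.0, 66.0], [508.0, 72.0, 21.0], [523.0, 96.0, 72.0]]
244 [[514.0, 99.0, 77.0], [515.0, 93.0, 67.0], [507.0, 69.0, 21.0], [522.0, 95.0, 72.0]]
247 [[515.0, 99.0, 80.0], [514.0, 92.0, 67.0], [506.0, 66.0, 19.0], [522.0, 93.0, 72.0]]
250 [[515.0, 99.0, 83.0], [514.0, 90.0, 68.0], [506.0, 64.0, 20.0], [522.0, 91.0, 72.0]]
253 [[515.0, 98.0, 85.0], [514.0, 89.0, 68.0], [505.0, 62.0, 20.0], [521.0, 90.0, 73.0]]
256 [[516.0, 98.0, 88.0], [514.0, 87.0, 69.0], [505.0, 60.0, 21.0], [521.0, 87.0, 72.0]]
259 [[516.0, 97.0, 88.0], [513.0, 85.0, 69.0], [504.0, 57.0, 21.0], [520.0, 86.0, 72.0]]
262 [[515.0, 96.0, 89.0], [513.0, 83.0, 69.0], [504.0, 55.0, 22.0], [520.0, 84.0, 72.0]]
```

View pics/w10.png

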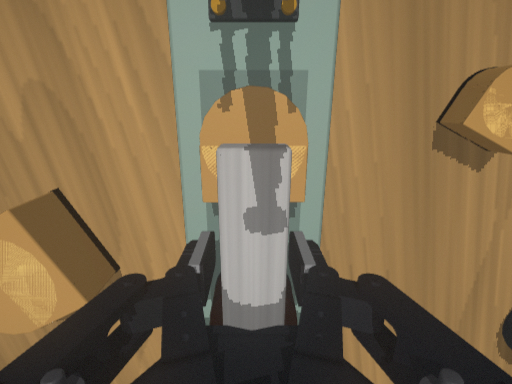

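Emit:
{"api": "arm_command", "payload": {
  "newtons": 50,
  "rows": [
    {"x": 0, "y": 0, "z": 0.2, "wx": 0, "wy": 0, "wz": 0, "gripper": 0},
    {"x": 0, "y": 0, "z": 0.4, "wx": 0, "wy": 0, "wz": 0, "gripper": 0},
    {"x": 0, "y": 0, "z": 0.4, "wx": 0, "wy": 0, "wz": 0, "gripper": -0.2},
    {"x": 0, "y": 0, "z": 0.4, "wx": 0, "wy": 0, "wz": 0, "gripper": -0.4},
    {"x": 0, "y": 0, "z": 0.4, "wx": 0, "wy": 0, "wz": 0, "gripper": -0.5},
    {"x": 0, "y": 0, "z": 0.4, "wx": 0, "wy": 0, "wz": 0, "gripper": -0.5},
    {"x": 0, "y": 0, "z": 0.2, "wx": 0, "wy": 0, "wz": 0, "gripper": -0.5},
    {"x": 0, "y": 0, "z": -0.5, "wx": 0, "wy": 0, "wz": 0, "gripper": -0.5},
    {"x": 0, "y": 0, "z": -1.5, "wx": 0, "wy": 0, "wz": 0, "gripper": -0.5},
    {"x": 0, "y": 0, "z": -3, "wx": 0, "wy": 0, "wz": 0, "gripper": -0.5}
  ]
}}

```text
t: 18.6
position: [534.7, 82.8, 63.0]
eef_rot: [3.141, 0.0, -0.194]
wrist_force: [-0.8, -0.4, -0.5]
gripper_width: 34.5
```

```bash
python3 - <<'E'
from m import *
go((535.1,82,53,-.193),(464,-345.3,120,-.028))
c,im,d=look("w11");W=cloud(c,d)
print([W[v,254].round(1).tolist() for v in (160,200,240)])
p,d=grab_frame("scene");cv2.imwrite("pics/s11.png",cv2.resize(p[80:280,180:430,::-1],None,fx=3,fy=3))
E
```

```text
t 18.6 pos [534.7  82.8  63. ] rot [ 3.141  0.    -0.194] w 34.5 F [-0.8 -0.4 -0.5]
  xyz cm [0.06 0.07 1.  ] w [ 0.     0.    -0.001]
  xyz cm [ 1.31 43.37 -5.69] w [ 0.     0.    -0.166]
[[545.7, 135.7, 107.3], [541.9, 116.2, 105.2], [537.9, 95.3, 105.4]]
```

View pics/s11.png

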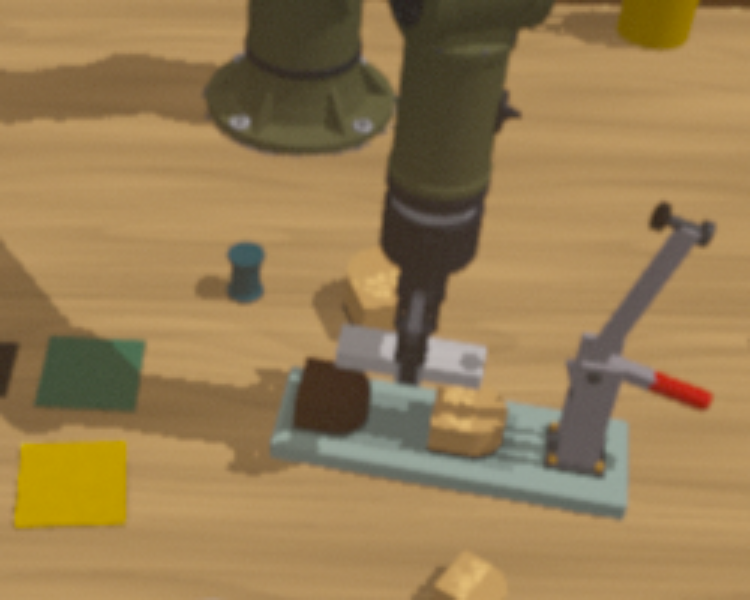

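View pics/w11.png

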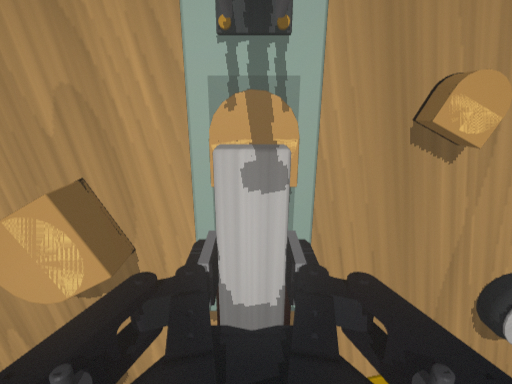

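```bash
python3 - <<'E'
from m import *
c=camera_params("scene");p,d=grab_frame("scene");W=cloud(c,d)
cv2.imwrite("pics/s12.png",cv2.resize(p[170:230,285:355,::-1],None,fx=10,fy=10,interpolation=cv2.INTER_NEAREST))
for v in range(184,214,2): print(v,[W[v,u].round(0).tolist() for u in (313,316,318,320,325)])
E
```

```text
184 [[557.0, 65.0, 167.0], [563.0, 71.0, 173.0], [586.0, 72.0, 194.0], [585.0, 77.0, 193.0], [564.0, 92.0, 174.0]]
186 [[558.0, 66.0, 162.0], [551.0, 74.0, 156.0], [591.0, 72.0, 192.0], [588.0, 77.0, 189.0], [563.0, 93.0, 167.0]]
188 [[597.0, 61.0, 191.0], [594.0, 68.0, 189.0], [592.0, 73.0, 187.0], [596.0, 76.0, 191.0], [563.0, 94.0, 161.0]]
190 [[600.0, 61.0, 187.0], [598.0, 68.0, 186.0], [601.0, 72.0, 189.0], [600.0, 76.0, 188.0], [565.0, 94.0, 157.0]]
192 [[1318.0, -51.0, 850.0], [599.0, 68.0, 181.0], [601.0, 72.0, 183.0], [602.0, 77.0, 184.0], [402.0, 127.0, -2.0]]
194 [[592.0, 63.0, 168.0], [596.0, 69.0, 172.0], [598.0, 74.0, 173.0], [598.0, 78.0, 174.0], [528.0, 103.0, 108.0]]
196 [[591.0, 64.0, 161.0], [594.0, 70.0, 164.0], [596.0, 75.0, 165.0], [597.0, 79.0, 167.0], [534.0, 102.0, 108.0]]
198 [[589.0, 65.0, 152.0], [580.0, 73.0, 144.0], [594.0, 75.0, 158.0], [595.0, 80.0, 159.0], [538.0, 102.0, 105.0]]
200 [[583.0, 66.0, 140.0], [584.0, 73.0, 142.0], [584.0, 78.0, 142.0], [588.0, 82.0, 146.0], [548.0, 101.0, 107.0]]
202 [[559.0, 71.0, 110.0], [565.0, 77.0, 116.0], [568.0, 81.0, 119.0], [585.0, 83.0, 136.0], [556.0, 101.0, 108.0]]
204 [[568.0, 70.0, 112.0], [564.0, 78.0, 108.0], [568.0, 82.0, 113.0], [563.0, 88.0, 108.0], [559.0, 101.0, 105.0]]
206 [[565.0, 71.0, 103.0], [564.0, 79.0, 101.0], [570.0, 82.0, 108.0], [562.0, 89.0, 100.0], [558.0, 102.0, 96.0]]
208 [[558.0, 73.0, 89.0], [564.0, 80.0, 95.0], [569.0, 84.0, 100.0], [469.0, 107.0, 0.0], [466.0, 121.0, -2.0]]
210 [[493.0, 85.0, 16.0], [497.0, 92.0, 20.0], [493.0, 98.0, 17.0], [491.0, 104.0, 15.0], [517.0, 112.0, 41.0]]
212 [[503.0, 84.0, 19.0], [501.0, 92.0, 17.0], [501.0, 97.0, 17.0], [503.0, 102.0, 19.0], [534.0, 109.0, 51.0]]
```

View pics/s12.png

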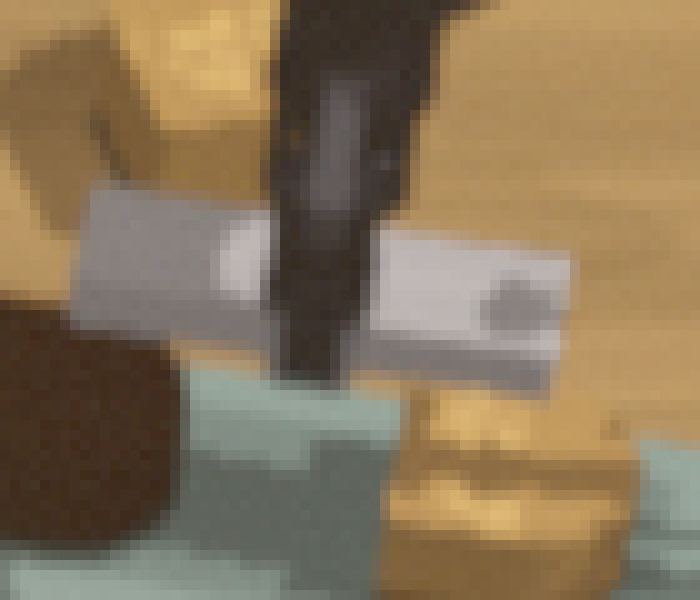

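Emit:
{"api": "arm_command", "payload": {
  "rows": [
    {"x": 0, "y": 0, "z": -3, "wx": 0, "wy": 0, "wz": 0, "gripper": -0.5},
    {"x": 0, "y": 1.5, "z": -6, "wx": 0, "wy": 0, "wz": 0, "gripper": -0.5},
    {"x": 0.2, "y": 6, "z": -7, "wx": 0, "wy": 0, "wz": -0.02, "gripper": -0.5},
    {"x": 0.4, "y": 11.5, "z": -7, "wx": 0, "wy": 0, "wz": -0.05, "gripper": -0.5},
    {"x": 0.6, "y": 17, "z": -7, "wx": 0, "wy": 0, "wz": -0.08, "gripper": -0.5},
    {"x": 0.8, "y": 22.5, "z": -7, "wx": 0, "wy": 0, "wz": -0.11, "gripper": -0.5},
    {"x": 1, "y": 28, "z": -7, "wx": 0, "wy": 0, "wz": -0.14, "gripper": -0.5},
    {"x": 1.2, "y": 33, "z": -7, "wx": 0, "wy": 0, "wz": -0.165, "gripper": -0.5},
    {"x": 1.3, "y": 37, "z": -5, "wx": 0, "wy": 0, "wz": -0.165, "gripper": -0.5},
    {"x": 1.3, "y": 40, "z": -3, "wx": 0, "wy": 0, "wz": -0.165, "gripper": -0.5}
  ]
}}

```text
t: 20.0
position: [469.6, -314.4, 91.6]
eef_rot: [3.141, 0.0, -0.031]
wrist_force: [0.7, 0.3, -1.4]
gripper_width: 35.2
```

```bash
python3 - <<'E'
from m import *
go((463.9,-345,90,-.028),(463.9,-345,-21.5,-.028))
c,im,d=look("w12")
m=mask(im,(0,0,0),(180,255,45));m[215:]=0
W=cloud(c,d)
for k in blobs(m,400): r=rect(c,k,4);print(cv2.boundingRect(k),r)
E
```

```text
t 20.0 pos [ 469.6 -314.4   91.6] rot [ 3.141  0.    -0.031] w 35.2 F [ 0.7  0.3 -1.4]
  xyz cm [-0.48  3.07  0.16] w [ 0.001  0.    -0.003]
  xyz cm [-0.48  3.06 11.31] w [ 0.001  0.    -0.003]
```

View pics/w12.png

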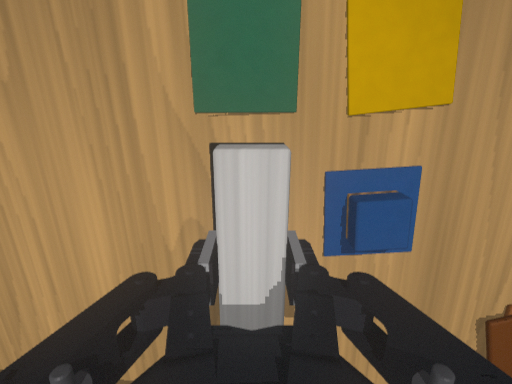

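Emit:
{"api": "arm_command", "payload": {
  "rows": [
    {"x": -0.3, "y": 2, "z": 1, "wx": 0, "wy": 0, "wz": 0, "gripper": -0.5},
    {"x": -0.6, "y": 3.25, "z": 3, "wx": 0, "wy": 0, "wz": 0, "gripper": -0.5},
    {"x": -0.6, "y": 3.25, "z": 6, "wx": 0, "wy": 0, "wz": 0, "gripper": -0.5},
    {"x": -0.6, "y": 3.25, "z": 8.5, "wx": 0, "wy": 0, "wz": 0, "gripper": -0.5},
    {"x": -0.6, "y": 3.25, "z": 10, "wx": 0, "wy": 0, "wz": 0, "gripper": -0.5},
    {"x": -0.6, "y": 3.25, "z": 10.7, "wx": 0, "wy": 0, "wz": 0, "gripper": -0.5},
    {"x": -0.6, "y": 3.25, "z": 11.1, "wx": 0, "wy": 0, "wz": 0, "gripper": -0.5},
    {"x": -0.6, "y": 3.25, "z": 11.3, "wx": 0, "wy": 0, "wz": 0, "gripper": -0.5},
    {"x": -0.6, "y": 3.25, "z": 11.4, "wx": 0, "wy": 0, "wz": 0, "gripper": -0.5},
    {"x": -0.6, "y": 3.25, "z": 11.4, "wx": 0, "wy": 0, "wz": 0, "gripper": -0.5}
  ]
}}

```text
t: 21.3
position: [464.1, -344.7, -19.8]
eef_rot: [3.141, -0.001, -0.029]
wrist_force: [-2.5, 3.0, 6.1]
gripper_width: 34.9
```

```bash
python3 - <<'E'
from m import *
go((463.9,-345,90,-.028))
c,im,d=look("w13");W=cloud(c,d)
print([W[v,254].round(1).tolist() for v in (160,200,240)])
p,d=grab_frame("scene");cv2.imwrite("pics/s13.png",cv2.resize(p[150:280,90:260,::-1],None,fx=4,fy=4))
E
```

```text
t 21.3 pos [ 464.1 -344.7  -19.8] rot [ 3.141e+00 -1.000e-03 -2.900e-02] w 34.9 F [-2.5  3.   6.1]
  xyz cm [-1.000e-02  4.000e-02 -1.098e+01] w [ 0.001 -0.001 -0.001]
[[466.3, -290.8, 24.1], [465.8, -309.9, 24.4], [465.2, -331.3, 23.7]]
```

View pics/w13.png

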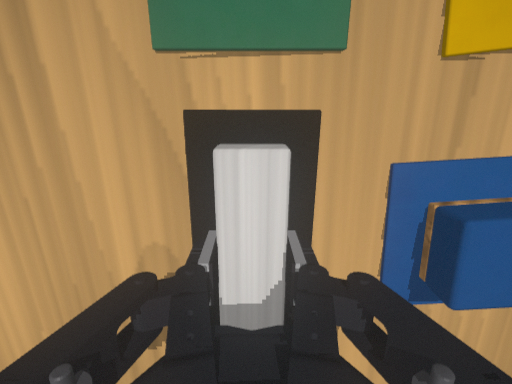

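View pics/s13.png

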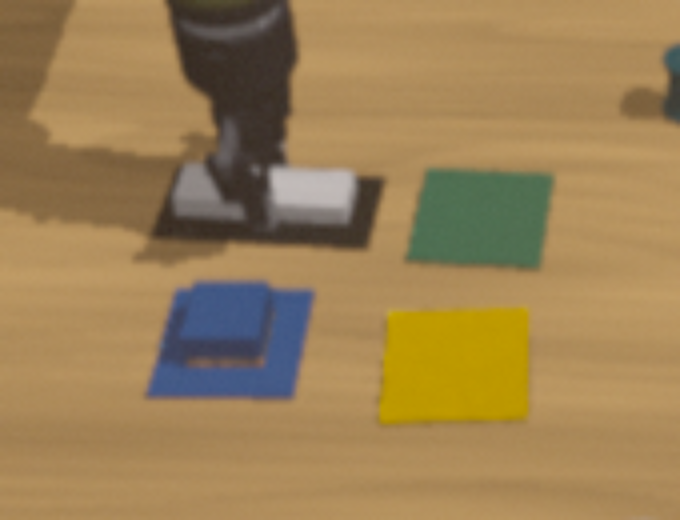

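Emit:
{"api": "arm_command", "payload": {
  "rows": [
    {"x": 0, "y": 0, "z": 0, "wx": 0, "wy": 0, "wz": 0, "gripper": -0.1},
    {"x": 0, "y": 0, "z": 0, "wx": 0, "wy": 0, "wz": 0, "gripper": 0.2},
    {"x": 0, "y": 0, "z": 0, "wx": 0, "wy": 0, "wz": 0, "gripper": 0.3},
    {"x": 0, "y": 0, "z": 0, "wx": 0, "wy": 0, "wz": 0, "gripper": 0.3},
    {"x": 0, "y": 0, "z": -0.5, "wx": 0, "wy": 0, "wz": 0, "gripper": 0.3},
    {"x": 0, "y": 0, "z": -2, "wx": 0, "wy": 0, "wz": 0, "gripper": 0.3},
    {"x": 0, "y": 0, "z": -6, "wx": 0, "wy": 0, "wz": 0, "gripper": 0.3},
    {"x": 0, "y": 0, "z": -12, "wx": 0, "wy": 0, "wz": 0, "gripper": 0.5},
    {"x": 0, "y": 0, "z": -18, "wx": 0, "wy": 0, "wz": 0, "gripper": 1},
    {"x": 0, "y": -1, "z": -20, "wx": 0, "wy": 0, "wz": 0, "gripper": 1}
  ]
}}

```text
t: 22.65
position: [465.7, -336.4, 184.2]
eef_rot: [3.136, -0.007, -0.03]
wrist_force: [0.2, -0.6, -0.5]
gripper_width: 85.6
```

```bash
python3 - <<'E'
from m import *
go((525,-48,230,-.193),base=(464,-335,177.8,-.028))
c,im,d=look("w14")
p,d=grab_frame("top");cv2.imwrite("pics/t14.png",cv2.resize(p[130:280,240:440,::-1],None,fx=4,fy=4))
E
```

```text
t 22.65 pos [ 465.7 -336.4  184.2] rot [ 3.136 -0.007 -0.03 ] w 85.6 F [ 0.2 -0.6 -0.5]
  xyz cm [  5.29 -28.86  -5.22] w [ 0.    -0.     0.165]
```

View pics/w14.png

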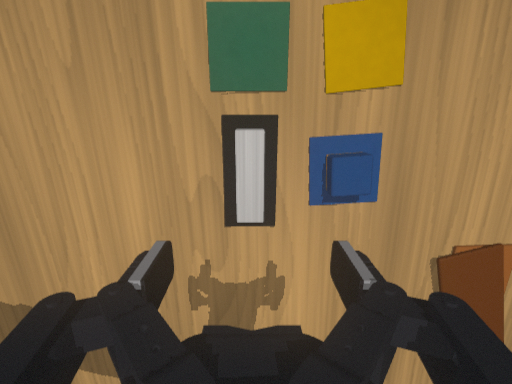

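Emit:
{"api": "arm_command", "payload": {
  "rows": [
    {"x": 0.5, "y": -5, "z": -2, "wx": 0, "wy": 0, "wz": 0.03, "gripper": 1},
    {"x": 1.3, "y": -11, "z": -5, "wx": 0, "wy": 0, "wz": 0.06, "gripper": 1},
    {"x": 2.2, "y": -17, "z": -7, "wx": 0, "wy": 0, "wz": 0.1, "gripper": 1},
    {"x": 3.1, "y": -23, "z": -7, "wx": 0, "wy": 0, "wz": 0.14, "gripper": 1},
    {"x": 4, "y": -28.5, "z": -7, "wx": 0, "wy": 0, "wz": 0.165, "gripper": 1},
    {"x": 4.4, "y": -32, "z": -7, "wx": 0, "wy": 0, "wz": 0.165, "gripper": 1},
    {"x": 4.4, "y": -33, "z": -7, "wx": 0, "wy": 0, "wz": 0.165, "gripper": 1},
    {"x": 4.4, "y": -33, "z": -7, "wx": 0, "wy": 0, "wz": 0.165, "gripper": 1},
    {"x": 4.4, "y": -33, "z": -7, "wx": 0, "wy": 0, "wz": 0.165, "gripper": 1},
    {"x": 4.4, "y": -33, "z": -7, "wx": 0, "wy": 0, "wz": 0.165, "gripper": 1}
  ]
}}

```text
t: 24.0
position: [517.3, -7.6, 247.9]
eef_rot: [3.141, 0.0, -0.197]
wrist_force: [0.1, 0.0, -0.2]
gripper_width: 85.3
```

```bash
python3 - <<'E'
from m import *
go((517.5,-7,250,-.193))
c,im,d=look("w15");W=cloud(c,d)
ok=(d>0)&(np.abs(W[...,0]-535)<90)&(np.abs(W[...,1]-80)<110)
m=(ok&(W[...,2]>44)&(W[...,2]<64)).astype(np.uint8)*255
for k in blobs(m,100): print(cv2.boundingRect(k),rect(c,k,54))
E
```

```text
t 24.0 pos [517.3  -7.6 247.9] rot [ 3.141  0.    -0.197] w 85.3 F [ 0.1  0.  -0.2]
  xyz cm [ 0.01 -0.07 -0.21] w [ 0.     0.    -0.004]
(231, 118, 44, 47) ((523.9757080078125, 25.29534149169922), (59.8159065246582, 57.52585220336914), 78.75382995605469)
(228, 14, 49, 59) ((545.990966796875, 138.0888671875), (61.56705093383789, 57.83221435546875), 78.7227554321289)
```

View pics/w15.png

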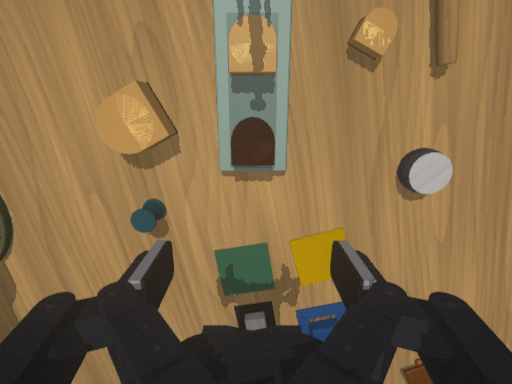

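Emit:
{"api": "arm_command", "payload": {
  "newtons": 50,
  "rows": [
    {"x": 0, "y": -1.5, "z": 5, "wx": 0, "wy": 0, "wz": 0, "gripper": 1},
    {"x": 0, "y": -2.5, "z": 10, "wx": 0, "wy": 0, "wz": 0, "gripper": 1},
    {"x": 0, "y": -2.5, "z": 15, "wx": 0, "wy": 0, "wz": 0, "gripper": 1},
    {"x": 0, "y": -2.5, "z": 20, "wx": 0, "wy": 0, "wz": 0, "gripper": 1},
    {"x": 0, "y": -2.5, "z": 23, "wx": 0, "wy": 0, "wz": 0, "gripper": 1},
    {"x": 0, "y": -2.5, "z": 24.7, "wx": 0, "wy": 0, "wz": 0, "gripper": 1},
    {"x": 0, "y": -2.5, "z": 25.3, "wx": 0, "wy": 0, "wz": 0, "gripper": 0.8},
    {"x": 0, "y": -2.5, "z": 25.3, "wx": 0, "wy": 0, "wz": 0, "gripper": 0.5},
    {"x": 0, "y": -2.5, "z": 25.3, "wx": 0, "wy": 0, "wz": 0, "gripper": 0.3},
    {"x": 0, "y": -2.5, "z": 25.3, "wx": 0, "wy": 0, "wz": 0, "gripper": 0.1}
  ]
}}

```text
t: 25.3
position: [523.5, 18.6, -3.5]
eef_rot: [-3.141, -0.003, -0.194]
wrist_force: [0.0, 0.2, 2.9]
gripper_width: 57.0
```

```bash
python3 - <<'E'
from m import *
go((467,-196,120,-.027))
c,im,d=look("w16")
W=cloud(c,d)
ok=(d>0)&(W[...,2]>47)&(W[...,2]<62)&(np.hypot(W[...,0]-524,W[...,1]-25)<45)
for k in blobs(ok.astype(np.uint8)*255,100): print(cv2.boundingRect(k),rect(c,k,54))
E
```

```text
t 25.3 pos [523.5  18.6  -3.5] rot [-3.141e+00 -3.000e-03 -1.940e-01] w 57.0 F [0.  0.2 2.9]
  xyz cm [ -1.37  22.15 -12.35] w [ 0.    -0.003 -0.167]
(158, 200, 188, 123) ((522.3829956054688, 18.276615142822266), (72.77741241455078, 73.51625061035156), 35.16617965698242)
```

View pics/w16.png

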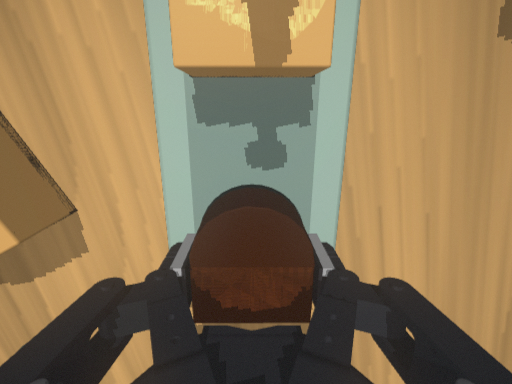

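Emit:
{"api": "arm_command", "payload": {
  "rows": [
    {"x": 0, "y": 0, "z": -0.3, "wx": 0, "wy": 0, "wz": 0, "gripper": 0},
    {"x": 0, "y": 0, "z": -1.5, "wx": 0, "wy": 0, "wz": 0, "gripper": 0},
    {"x": 0, "y": 0, "z": -4.5, "wx": 0, "wy": 0, "wz": 0, "gripper": 0},
    {"x": 0, "y": 1, "z": -7.5, "wx": 0, "wy": 0, "wz": 0, "gripper": 0},
    {"x": -0.3, "y": 5, "z": -8, "wx": 0, "wy": 0, "wz": -0.03, "gripper": 0},
    {"x": -0.6, "y": 10, "z": -8, "wx": 0, "wy": 0, "wz": -0.07, "gripper": 0},
    {"x": -0.9, "y": 15, "z": -8, "wx": 0, "wy": 0, "wz": -0.11, "gripper": 0},
    {"x": -1.1, "y": 19.5, "z": -7, "wx": 0, "wy": 0, "wz": -0.15, "gripper": 0},
    {"x": -1.3, "y": 22, "z": -5, "wx": 0, "wy": 0, "wz": -0.166, "gripper": 0},
    {"x": -1.3, "y": 22.8, "z": -3, "wx": 0, "wy": 0, "wz": -0.166, "gripper": 0}
  ]
}}

```text
t: 26.6
position: [464.7, -205.0, 25.3]
eef_rot: [3.141, -0.0, -0.031]
wrist_force: [0.3, -0.1, -1.6]
gripper_width: 57.3
```

```bash
python3 - <<'E'
from m import *
go((466.8,-202.7,-19.5,-.027))
c,im,d=look("w17")
E
```

```text
t 26.6 pos [ 464.7 -205.    25.3] rot [ 3.141 -0.    -0.031] w 57.3 F [ 0.3 -0.1 -1.6]
  xyz cm [ 0.2  -0.24  4.48] w [ 0.001 -0.    -0.004]
```

View pics/w17.png

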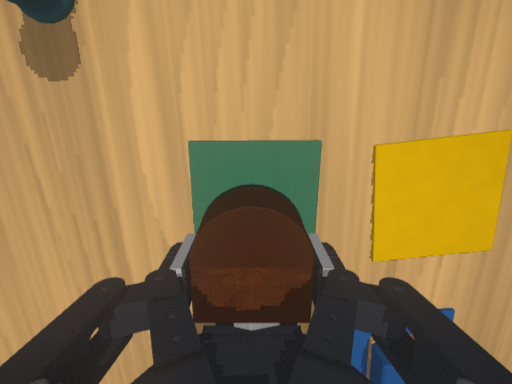

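Emit:
{"api": "arm_command", "payload": {
  "rows": [
    {"x": 0.15, "y": -0.2, "z": 1.5, "wx": 0, "wy": 0, "wz": 0, "gripper": 0},
    {"x": 0.15, "y": -0.2, "z": 3, "wx": 0, "wy": 0, "wz": 0, "gripper": 0},
    {"x": 0.15, "y": -0.2, "z": 3.8, "wx": 0, "wy": 0, "wz": 0, "gripper": 0},
    {"x": 0.15, "y": -0.2, "z": 4.2, "wx": 0, "wy": 0, "wz": 0, "gripper": 0},
    {"x": 0.15, "y": -0.2, "z": 4.4, "wx": 0, "wy": 0, "wz": 0, "gripper": 0},
    {"x": 0.15, "y": -0.2, "z": 4.5, "wx": 0, "wy": 0, "wz": 0, "gripper": 0},
    {"x": 0.15, "y": -0.2, "z": 4.55, "wx": 0, "wy": 0, "wz": 0, "gripper": 0},
    {"x": 0.15, "y": -0.2, "z": 4.55, "wx": 0, "wy": 0, "wz": 0, "gripper": 0},
    {"x": 0.15, "y": -0.2, "z": 4.55, "wx": 0, "wy": 0, "wz": 0, "gripper": 0},
    {"x": 0.15, "y": -0.2, "z": 4.55, "wx": 0, "wy": 0, "wz": 0, "gripper": 0}
  ]
}}

```text
t: 27.9
position: [467.3, -200.7, -19.5]
eef_rot: [3.141, -0.0, -0.028]
wrist_force: [-3.5, 1.5, 5.5]
gripper_width: 57.4
```

```bash
python3 - <<'E'
from m import *
go((466.8,-202.7,-19.5,-.027))
c,im,d=look("w18");W=cloud(c,d);print([W[v,252].round(1).tolist() for v in (230,260,300)])
p,d=grab_frame("scene");cv2.imwrite("pics/s18.png",cv2.resize(p[150:280,90:260,::-1],None,fx=4,fy=4))
E
```

```text
t 27.9 pos [ 467.3 -200.7  -19.5] rot [ 3.141 -0.    -0.028] w 57.4 F [-3.5  1.5  5.5]
  xyz cm [-0.05  0.2   0.  ] w [ 0.001 -0.    -0.001]
[[467.8, -174.8, 38.8], [467.4, -190.4, 37.4], [466.8, -212.8, 36.8]]
```

View pics/s18.png

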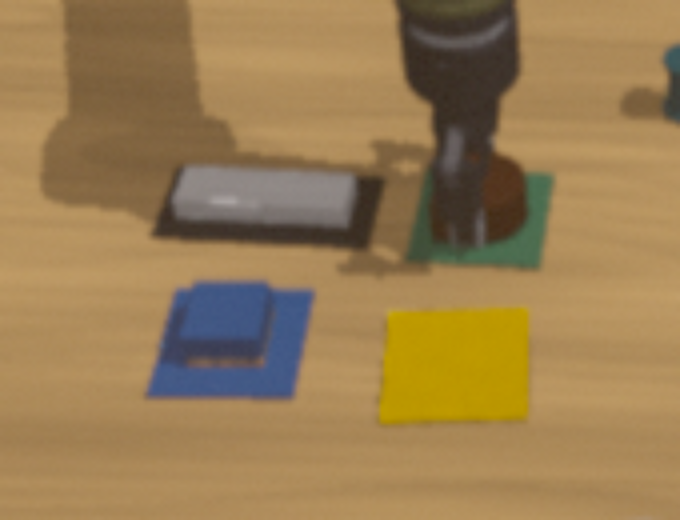

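View pics/w18.png

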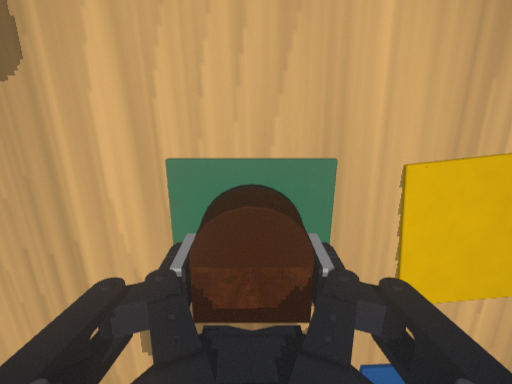

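Emit:
{"api": "arm_command", "payload": {
  "rows": [
    {"x": 0, "y": 0, "z": 0, "wx": 0, "wy": 0, "wz": 0, "gripper": 0.3},
    {"x": 0, "y": 0, "z": 0, "wx": 0, "wy": 0, "wz": 0, "gripper": 0.6},
    {"x": 0, "y": 0, "z": 0, "wx": 0, "wy": 0, "wz": 0, "gripper": 0.85},
    {"x": 0, "y": 0, "z": 0, "wx": 0, "wy": 0, "wz": 0, "gripper": 0.85},
    {"x": 0, "y": 0, "z": -0.5, "wx": 0, "wy": 0, "wz": 0, "gripper": 0.85},
    {"x": 0, "y": 0, "z": -2, "wx": 0, "wy": 0, "wz": 0, "gripper": 0.85},
    {"x": 0, "y": 0, "z": -6, "wx": 0, "wy": 0, "wz": 0, "gripper": 0.85},
    {"x": 0, "y": 0, "z": -12, "wx": 0, "wy": 0, "wz": 0, "gripper": 1},
    {"x": 0, "y": 0, "z": -18, "wx": 0, "wy": 0, "wz": 0, "gripper": 1},
    {"x": 0, "y": 0, "z": -22, "wx": 0, "wy": 0, "wz": 0, "gripper": 1}
  ]
}}

```text
t: 29.25
position: [468.1, -200.8, 204.3]
eef_rot: [3.139, -0.005, -0.028]
wrist_force: [0.2, -0.4, -0.1]
gripper_width: 85.4
```

```bash
python3 - <<'E'
from m import *
print(sense()['position'])
# cmd est: z -20.3+220
go((530,55,200,-.194),(544.3,130,200,-.194),base=(467,-201,199.5,-.028))
c,im,d=look("w19")
p,d=grab_frame("top");cv2.imwrite("pics/t19.png",cv2.resize(p[130:280,100:300,::-1],None,fx=4,fy=4))
E
```

```text
[ 468.11742728 -200.76228711  204.2926581 ]
t 29.25 pos [ 468.1 -200.8  204.3] rot [ 3.139 -0.005 -0.028] w 85.4 F [ 0.2 -0.4 -0.1]
  xyz cm [  5.58 -25.77  -0.05] w [ 0.    -0.     0.166]
  xyz cm [  6.8  -33.3   -0.05] w [ 0.    -0.     0.166]
```

View pics/w19.png

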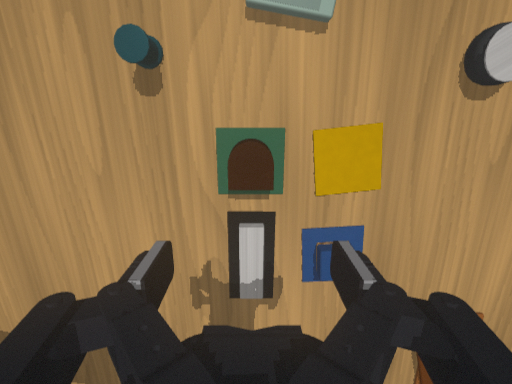

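```bash
python3 - <<'E'
from m import *
s=sense();print(s['position'],s['joint_positions'].round(2))
R0=Ro.from_euler('xyz',[np.pi,0,-.028]);p0=np.array([467.5,-200.9,199.6])
R1=Ro.from_euler('xyz',[np.pi,0,-.195])*Ro.from_rotvec([.25,0,0])
print((R0.inv()*R1).as_rotvec().round(3))
for z in (200,120): print(R0.inv().apply(np.array([546.2,139,z])-p0).round(1)/10)
print('down in tool',R1.inv().apply([0,0,-10]).round(2), 'eul',R1.as_euler('xyz'))
E
```

```text
[ 470.2633845  -201.61645521  206.40453625] [ 0.77  0.04 -0.42  1.79  0.02  1.31  0.31]
[0.249 0.021 0.166]
[  6.92 -34.2   -0.04]
[  6.92 -34.2    7.96]
down in tool [0.   2.47 9.69] eul [-2.89159265  0.         -0.195     ]
```

Emit:
{"api": "arm_command", "payload": {
  "rows": [
    {"x": 1, "y": -5, "z": 0, "wx": 0, "wy": 0, "wz": 0.03, "gripper": 1},
    {"x": 2.2, "y": -11, "z": 0, "wx": 0.05, "wy": 0, "wz": 0.07, "gripper": 1},
    {"x": 3.4, "y": -17, "z": 0, "wx": 0.1, "wy": 0.01, "wz": 0.1, "gripper": 1},
    {"x": 4.6, "y": -23, "z": 0, "wx": 0.15, "wy": 0.015, "wz": 0.13, "gripper": 1},
    {"x": 5.8, "y": -28.5, "z": 0, "wx": 0.2, "wy": 0.02, "wz": 0.15, "gripper": 1},
    {"x": 6.6, "y": -32.5, "z": 0, "wx": 0.249, "wy": 0.021, "wz": 0.166, "gripper": 1},
    {"x": 6.9, "y": -34.2, "z": 0, "wx": 0.249, "wy": 0.021, "wz": 0.166, "gripper": 1},
    {"x": 6.9, "y": -34.2, "z": 2, "wx": 0.249, "wy": 0.021, "wz": 0.166, "gripper": 1},
    {"x": 6.9, "y": -34.2, "z": 4, "wx": 0.249, "wy": 0.021, "wz": 0.166, "gripper": 1},
    {"x": 6.9, "y": -34.2, "z": 4, "wx": 0.249, "wy": 0.021, "wz": 0.166, "gripper": 1}
  ]
}}

```text
t: 30.6
position: [544.0, 139.2, 158.2]
eef_rot: [-2.893, 0.003, -0.194]
wrist_force: [0.1, -0.1, -0.1]
gripper_width: 85.5
```

```bash
cat >> m.py <<'E'
def goT(*wps):
    s=sense();R=Ro.from_euler('xyz',s['eef_rot']);p=s['position']
    print('t',round(s['t'],2),'pos',p.round(1),'rot',s['eef_rot'].round(3),'w',round(s['gripper_width'],1),'F',s['wrist_force'].round(1))
    for w in wps:
        R1=Ro.from_euler('xyz',[np.pi,0,w[3]])*Ro.from_rotvec([.25,0,0])
        print('  ',(R.inv().apply(np.array(w[:3])-p)/10).round(2),(R.inv()*R1).as_rotvec().round(3))
E
python3 - <<'E'
from m import *
goT((546.2,139,100,-.195),(546.2,139,40,-.195),(546.2,139,-2.5,-.195))
c,im,d=look("w20");W=cloud(c,d)
ok=(d>0)&(W[...,2]>44)&(W[...,2]<64)&(np.hypot(W[...,0]-546,W[...,1]-138)<50)
for k in blobs(ok.astype(np.uint8)*255,100): print(cv2.boundingRect(k),rect(c,k,54))
p,d=grab_frame("scene");cv2.imwrite("pics/s20.png",cv2.resize(p[80:280,180:430,::-1],None,fx=3,fy=3))
E
```

```text
t 30.6 pos [544.  139.2 158.2] rot [-2.893  0.003 -0.194] w 85.5 F [ 0.1 -0.1 -0.1]
   [0.24 1.41 5.65] [ 0.001  0.003 -0.   ]
   [ 0.26  2.89 11.47] [ 0.001  0.003 -0.   ]
   [ 0.27  3.93 15.59] [ 0.001  0.003 -0.   ]
(228, 180, 55, 59) ((546.5371704101562, 138.80538940429688), (61.324737548828125, 57.13053512573242), 78.93243408203125)
```

View pics/w20.png

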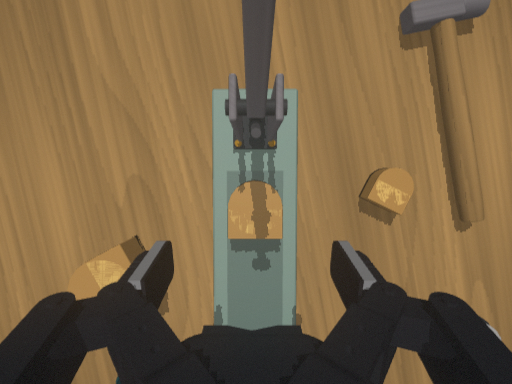

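View pics/s20.png

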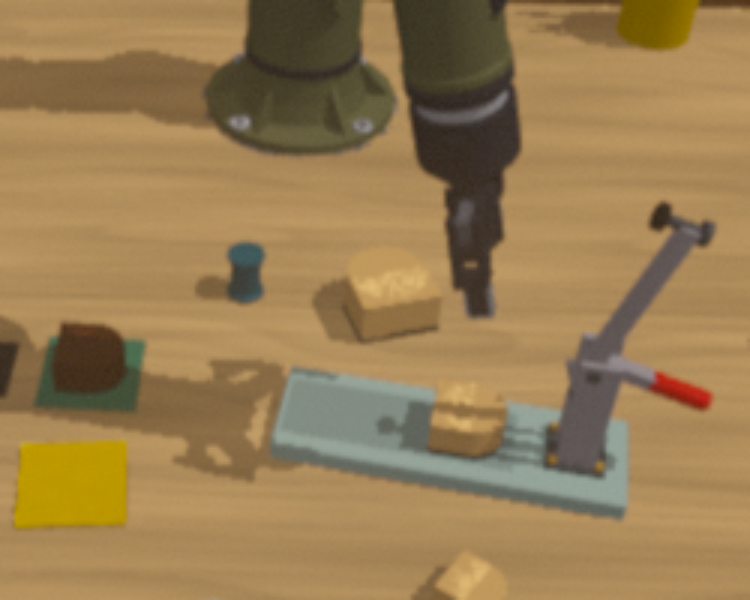

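Emit:
{"api": "arm_command", "payload": {
  "newtons": 50,
  "rows": [
    {"x": 0.2, "y": 1, "z": 4, "wx": 0, "wy": 0, "wz": 0, "gripper": 1},
    {"x": 0.25, "y": 2, "z": 8, "wx": 0, "wy": 0, "wz": 0, "gripper": 1},
    {"x": 0.25, "y": 2.9, "z": 11.5, "wx": 0, "wy": 0, "wz": 0, "gripper": 1},
    {"x": 0.25, "y": 3.5, "z": 14, "wx": 0, "wy": 0, "wz": 0, "gripper": 1},
    {"x": 0.25, "y": 3.8, "z": 15.1, "wx": 0, "wy": 0, "wz": 0, "gripper": 1},
    {"x": 0.25, "y": 3.9, "z": 15.6, "wx": 0, "wy": 0, "wz": 0, "gripper": 1},
    {"x": 0.25, "y": 3.9, "z": 15.6, "wx": 0, "wy": 0, "wz": 0, "gripper": 0.7},
    {"x": 0.25, "y": 3.9, "z": 15.6, "wx": 0, "wy": 0, "wz": 0, "gripper": 0.4},
    {"x": 0.25, "y": 3.9, "z": 15.6, "wx": 0, "wy": 0, "wz": 0, "gripper": 0.1},
    {"x": 0.25, "y": 3.9, "z": 15.6, "wx": 0, "wy": 0, "wz": 0, "gripper": 0}
  ]
}}

```text
t: 31.95
position: [549.3, 139.5, 0.1]
eef_rot: [-2.892, -0.002, -0.195]
wrist_force: [-1.3, -1.1, 6.1]
gripper_width: 57.5
```

```bash
python3 - <<'E'
from m import *
goT((546.2,139,-2.5,-.195))
c,im,d=look("w21");W=cloud(c,d)
print([W[v,252].round(1).tolist() for v in (220,240,260,290)])
E
```

```text
t 31.95 pos [5.493e+02 1.395e+02 1.000e-01] rot [-2.892e+00 -2.000e-03 -1.950e-01] w 57.5 F [-1.3 -1.1  6.1]
   [-0.3   0.17  0.23] [ 0.    -0.002  0.   ]
[[551.6, 153.1, 54.5], [549.7, 143.8, 54.1], [547.9, 134.3, 53.6], [545.1, 120.2, 53.9]]
```

View pics/w21.png

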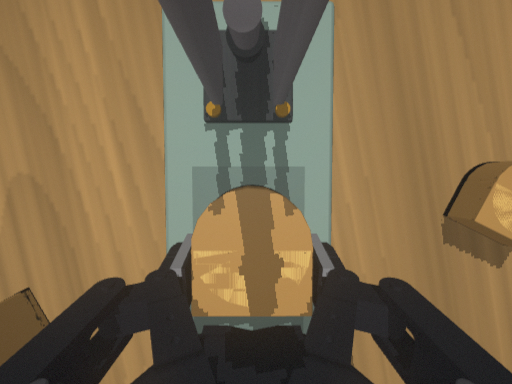

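```bash
python3 - <<'E'
from m import *
goT((549,139.5,80,-.195),(600.2,-196.8,90,.084),(600.2,-196.8,40,.084))
E
```

```text
t 32.0 pos [5.493e+02 1.396e+02 1.000e-01] rot [-2.892e+00 -2.000e-03 -1.950e-01] w 57.4 F [ 0.2 -0.8  6.1]
   [-0.01 -1.96 -7.74] [ 0.    -0.002  0.   ]
   [ 11.54  28.8  -16.6 ] [ 0.    -0.071 -0.27 ]
   [ 11.52  30.04 -11.75] [ 0.    -0.071 -0.27 ]
```

Emit:
{"api": "arm_command", "payload": {
  "rows": [
    {"x": 0, "y": -0.1, "z": -0.4, "wx": 0, "wy": 0, "wz": 0, "gripper": 0},
    {"x": 0, "y": -0.5, "z": -2, "wx": 0, "wy": 0, "wz": 0, "gripper": 0},
    {"x": 0, "y": -1.3, "z": -5, "wx": 0, "wy": 0, "wz": 0, "gripper": 0},
    {"x": 0.2, "y": -1.4, "z": -8, "wx": 0, "wy": 0, "wz": 0, "gripper": 0},
    {"x": 1.6, "y": 2.3, "z": -9.2, "wx": 0, "wy": -0.01, "wz": -0.04, "gripper": 0},
    {"x": 3.4, "y": 7, "z": -10.4, "wx": 0, "wy": -0.02, "wz": -0.08, "gripper": 0},
    {"x": 5.2, "y": 12, "z": -11.8, "wx": 0, "wy": -0.03, "wz": -0.12, "gripper": 0},
    {"x": 7, "y": 17, "z": -13.2, "wx": 0, "wy": -0.045, "wz": -0.17, "gripper": 0},
    {"x": 8.9, "y": 22, "z": -14.6, "wx": 0, "wy": -0.06, "wz": -0.22, "gripper": 0},
    {"x": 10.5, "y": 26, "z": -15.8, "wx": 0, "wy": -0.071, "wz": -0.27, "gripper": 0}
  ]
}}

```text
t: 33.25
position: [595.0, -169.3, 88.7]
eef_rot: [-2.893, 0.001, 0.084]
wrist_force: [0.9, 0.1, -1.2]
gripper_width: 57.4
```

```bash
python3 - <<'E'
from m import *
goT((600.2,-196.8,40,.084),(600.2,-196.8,0,.084),(600.2,-196.8,-16,.084))
look("w22")
E
```

```text
t 33.25 pos [ 595.  -169.3   88.7] rot [-2.893e+00  1.000e-03  8.400e-02] w 57.4 F [ 0.9  0.1 -1.2]
   [0.29 3.9  4.04] [ 0.001  0.001 -0.   ]
   [0.29 4.89 7.91] [ 0.001  0.001 -0.   ]
   [0.29 5.28 9.46] [ 0.001  0.001 -0.   ]
```

View pics/w22.png

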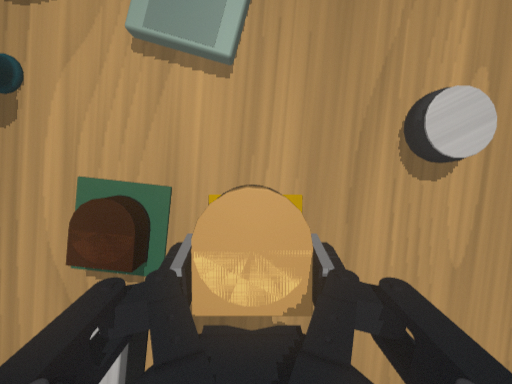

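Emit:
{"api": "arm_command", "payload": {
  "rows": [
    {"x": 0.1, "y": 1.5, "z": 0.5, "wx": 0, "wy": 0, "wz": 0, "gripper": 0},
    {"x": 0.3, "y": 3, "z": 1.5, "wx": 0, "wy": 0, "wz": 0, "gripper": 0},
    {"x": 0.3, "y": 3.9, "z": 4, "wx": 0, "wy": 0, "wz": 0, "gripper": 0},
    {"x": 0.3, "y": 4.4, "z": 6, "wx": 0, "wy": 0, "wz": 0, "gripper": 0},
    {"x": 0.3, "y": 4.8, "z": 7.5, "wx": 0, "wy": 0, "wz": 0, "gripper": 0},
    {"x": 0.3, "y": 5, "z": 8.3, "wx": 0, "wy": 0, "wz": 0, "gripper": 0},
    {"x": 0.3, "y": 5.1, "z": 8.7, "wx": 0, "wy": 0, "wz": 0, "gripper": 0},
    {"x": 0.3, "y": 5.1, "z": 8.7, "wx": 0, "wy": 0, "wz": 0, "gripper": 0},
    {"x": 0.3, "y": 5.1, "z": 8.7, "wx": 0, "wy": 0, "wz": 0, "gripper": 0},
    {"x": 0.3, "y": 5.1, "z": 8.7, "wx": 0, "wy": 0, "wz": 0, "gripper": 0}
  ]
}}

```text
t: 34.55
position: [600.4, -194.0, -8.5]
eef_rot: [-2.892, 0.001, 0.084]
wrist_force: [0.0, 0.3, -0.9]
gripper_width: 57.4
```

```bash
python3 - <<'E'
from m import *
goT((600.2,-196.8,-16,.084))
c,im,d=look("w23");W=cloud(c,d)
print([W[v,252].round(1).tolist() for v in (220,240,260,290)])
m=mask(im,(22,200,90),(34,255,255))
for k in blobs(m,100): print(cv2.boundingRect(k))
p,d=grab_frame("scene");cv2.imwrite("pics/s23.png",cv2.resize(p[150:280,90:260,::-1],None,fx=4,fy=4))
E
```

```text
t 34.55 pos [ 600.4 -194.    -8.5] rot [-2.892e+00  1.000e-03  8.400e-02] w 57.4 F [ 0.   0.3 -0.9]
   [-0.04  0.45  0.66] [ 0.001  0.001 -0.   ]
[[599.1, -180.1, 46.5], [599.9, -189.6, 45.7], [600.8, -199.3, 44.9], [601.9, -213.0, 46.6]]
(178, 164, 149, 79)
```

View pics/w23.png

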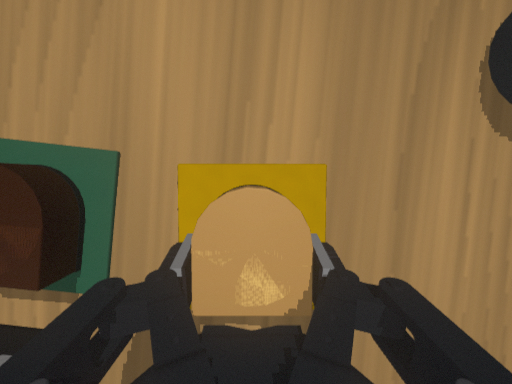

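View pics/s23.png

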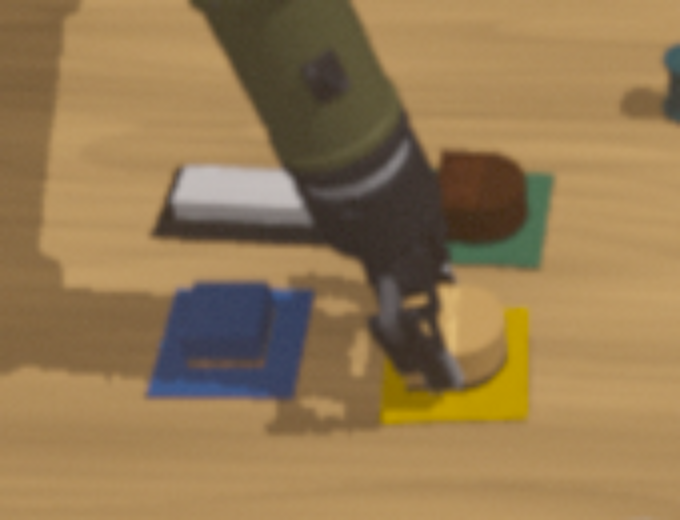

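Emit:
{"api": "arm_command", "payload": {
  "rows": [
    {"x": 0, "y": 0.2, "z": 0.3, "wx": 0, "wy": 0, "wz": 0, "gripper": 0},
    {"x": 0, "y": 0.35, "z": 0.5, "wx": 0, "wy": 0, "wz": 0, "gripper": 0},
    {"x": 0, "y": 0.45, "z": 0.65, "wx": 0, "wy": 0, "wz": 0, "gripper": 0},
    {"x": 0, "y": 0.45, "z": 0.7, "wx": 0, "wy": 0, "wz": 0, "gripper": 0},
    {"x": 0, "y": 0.45, "z": 0.72, "wx": 0, "wy": 0, "wz": 0, "gripper": 0},
    {"x": 0, "y": 0.45, "z": 0.72, "wx": 0, "wy": 0, "wz": 0, "gripper": 0},
    {"x": 0, "y": 0.45, "z": 0.72, "wx": 0, "wy": 0, "wz": 0, "gripper": 0},
    {"x": 0, "y": 0.45, "z": 0.72, "wx": 0, "wy": 0, "wz": 0, "gripper": 0},
    {"x": 0, "y": 0.45, "z": 0.72, "wx": 0, "wy": 0, "wz": 0, "gripper": 0},
    {"x": 0, "y": 0.45, "z": 0.72, "wx": 0, "wy": 0, "wz": 0, "gripper": 0}
  ]
}}

```text
t: 35.9
position: [600.0, -196.3, -15.8]
eef_rot: [-2.891, 0.003, 0.085]
wrist_force: [-4.1, 0.9, 9.0]
gripper_width: 57.2
```

```bash
python3 - <<'E'
from m import *
goT((600.2,-196.8,-16,.084))
c,im,d=look("w24");W=cloud(c,d)
print([W[v,252].round(1).tolist() for v in (220,240,260,290)])
E
```

```text
t 35.9 pos [ 600.  -196.3  -15.8] rot [-2.891  0.003  0.085] w 57.2 F [-4.1  0.9  9. ]
   [0.02 0.06 0.01] [-0.     0.003 -0.   ]
[[598.8, -182.7, 37.5], [599.6, -191.9, 38.8], [600.4, -201.2, 39.2], [601.6, -215.2, 39.6]]
```

The heel is in contact with the mat (9 N up, top at about 38). I'll release and lift straight up; up in this tool frame is −0.247 y and −0.969 z.

Emit:
{"api": "arm_command", "payload": {
  "rows": [
    {"x": 0, "y": 0, "z": 0, "wx": 0, "wy": 0, "wz": 0, "gripper": 0.3},
    {"x": 0, "y": 0, "z": 0, "wx": 0, "wy": 0, "wz": 0, "gripper": 0.6},
    {"x": 0, "y": 0, "z": 0, "wx": 0, "wy": 0, "wz": 0, "gripper": 0.85},
    {"x": 0, "y": 0, "z": 0, "wx": 0, "wy": 0, "wz": 0, "gripper": 0.85},
    {"x": 0, "y": -0.1, "z": -0.5, "wx": 0, "wy": 0, "wz": 0, "gripper": 0.85},
    {"x": 0, "y": -0.5, "z": -2, "wx": 0, "wy": 0, "wz": 0, "gripper": 0.85},
    {"x": 0, "y": -1.5, "z": -6, "wx": 0, "wy": 0, "wz": 0, "gripper": 0.85},
    {"x": 0, "y": -3, "z": -12, "wx": 0, "wy": 0, "wz": 0, "gripper": 1},
    {"x": 0, "y": -4.5, "z": -18, "wx": 0, "wy": 0, "wz": 0, "gripper": 1},
    {"x": 0, "y": -5.5, "z": -22, "wx": 0, "wy": 0, "wz": 0, "gripper": 1}
  ]
}}

```text
t: 37.2
position: [601.9, -197.4, 214.7]
eef_rot: [-2.895, -0.003, 0.085]
wrist_force: [0.5, -0.4, -0.3]
gripper_width: 85.2
```

Emit:
{"api": "arm_command", "payload": {
  "rows": [
    {"x": 0, "y": 3, "z": -1, "wx": 0, "wy": 0, "wz": 0, "gripper": 1},
    {"x": 0, "y": 6, "z": -1, "wx": -0.08, "wy": 0, "wz": 0, "gripper": 1},
    {"x": 0, "y": 10, "z": 1, "wx": -0.16, "wy": 0, "wz": 0, "gripper": 1},
    {"x": 0, "y": 14, "z": 2, "wx": -0.25, "wy": 0, "wz": 0, "gripper": 1},
    {"x": 0, "y": 14, "z": 2, "wx": -0.25, "wy": 0, "wz": 0, "gripper": 1},
    {"x": 0, "y": 14, "z": 2, "wx": -0.25, "wy": 0, "wz": 0, "gripper": 1},
    {"x": 0, "y": 14, "z": 2, "wx": -0.25, "wy": 0, "wz": 0, "gripper": 1},
    {"x": 0, "y": 14, "z": 2, "wx": -0.25, "wy": 0, "wz": 0, "gripper": 1},
    {"x": 0, "y": 14, "z": 2, "wx": -0.25, "wy": 0, "wz": 0, "gripper": 1},
    {"x": 0, "y": 14, "z": 2, "wx": -0.25, "wy": 0, "wz": 0, "gripper": 1}
  ]
}}

```text
t: 38.45
position: [611.7, -327.6, 155.7]
eef_rot: [3.141, 0.002, 0.084]
wrist_force: [-0.2, 1.2, 0.2]
gripper_width: 85.3
```

```bash
python3 - <<'E'
from m import *
go()
c,im,d=look("w25");W=cloud(c,d)
for nm,lo,hi,z in [("yel",(18,200,60),(34,255,255),4),("green",(60,60,30),(95,255,150),4),("blue",(100,120,20),(125,255,255),4)]:
    m=mask(im,lo,hi);m[240:]=0
    for k in blobs(m,500): r=rect(c,cv2.convexHull(k),z);print(nm,cv2.boundingRect(k),np.round(r[0],1),np.round(r[1],1))
for nm,lo,hi,z in [("heels",33,44,38),("pad",29,38,34),("bar",16,28,22)]:
    m=((d>0)&(W[...,2]>lo)&(W[...,2]<hi)).astype(np.uint8)*255;m[240:]=0;m=cv2.morphologyEx(m,cv2.MORPH_OPEN,np.ones((5,5)))
    for k in blobs(m,300): r=rect(c,k,z);print(nm,cv2.boundingRect(k),np.round(r[0],1),np.round(r[1],1))
p,d=grab_frame("scene");cv2.imwrite("pics/s25.png",p[...,::-1])
p,d=grab_frame("top");cv2.imwrite("pics/t25.png",cv2.resize(p[130:280,240:440,::-1],None,fx=4,fy=4))
E
```

```text
t 38.45 pos [ 611.7 -327.6  155.7] rot [3.141e+00 2.000e-03 8.400e-02] w 85.3 F [-0.2  1.2  0.2]
yel (207, 5, 91, 96) [ 600.1 -198.1] [91.5 90.8]
green (84, 0, 86, 92) [ 467.  -197.7] [86.8 91.2]
blue (195, 146, 77, 75) [ 587.8 -342.6] [89.9 89.9]
heels (221, 11, 62, 73) [ 599.7 -198.4] [57.7 60.7]
heels (78, 0, 65, 71) [ 467.5 -197.2] [57.1 59.2]
pad (207, 169, 45, 44) [ 586.9 -341.9] [49.2 49.7]
bar (105, 128, 36, 102) [ 464.9 -344. ] [119.6  37.2]
```

View pics/w25.png

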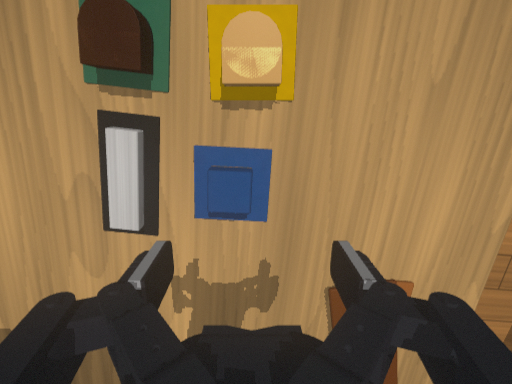

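View pics/s25.png

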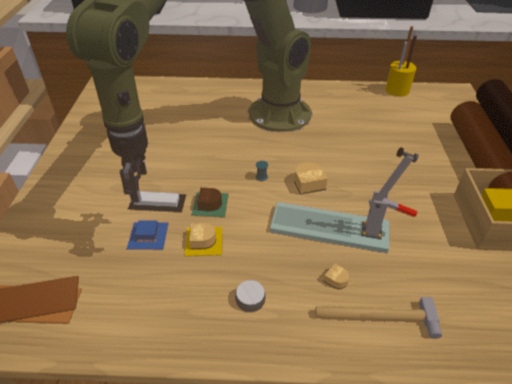

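View pics/t25.png

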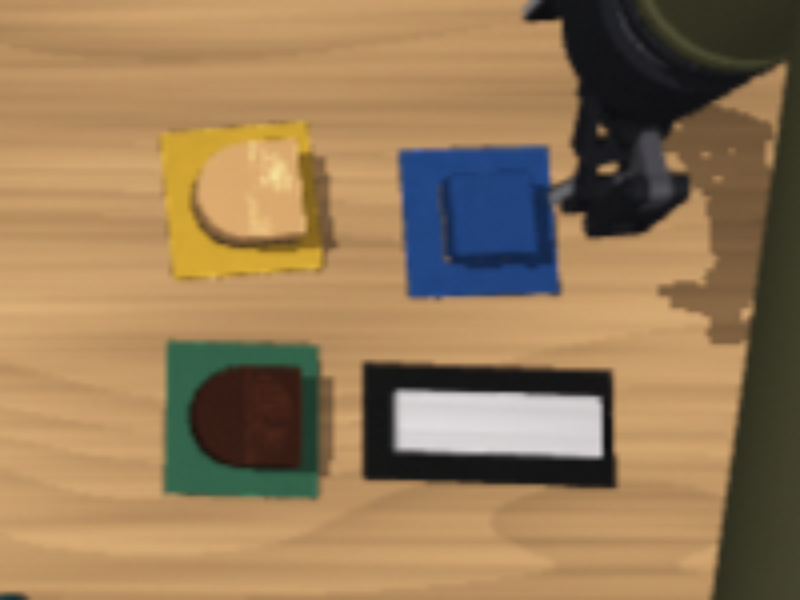

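All four items measure within about 1–2 mm of their mat centres. The clamp is open, and the arm is clear of everything and still.

```bash
python3 -c "
from cell import *
print(sense()['wrist_force'],abs(sense()['qvel']).max())
job_done()"
```

```text
[0.6472627  0.53649733 0.37459371] 0.001179763674634702
the job is handed in; nothing more can be done
```

I opened the clamp and took the stack apart in the order asked: blue pad, aluminium bar, dark heel, then pale heel. I handed the job in at about 38.6 s of the 128 s allowed.

**Last checks:**
- **Placing:** the wrist-camera measurements put the pad, the bar and both heels within about 2 mm of their mat centres, upright. For the bar I compared against the mat position from the first top picture. For the dark heel the green mat was cut off at the picture's edge, so that check is rougher. The bar lies lengthways along its mat.
- **Clamp:** the scene picture shows it still at its open stop.
- **Robot:** the arm was clear of everything and still.

**What did not go to plan:**
- **First bar grasp:** it closed on air just above the bar. The fingertips turned out to be about 25 mm farther back than the reported TCP, by the camera depth. I lowered the gripper and the second grasp held.
- **Pad grasp:** by that same offset, the earlier grip on the pad had been very shallow, though it held.
- **Forces:** pushing the clamp handle gave about 24 N at the wrist at the end of that move, and each set-down 9 N or less. As the clamp sprang open, its bar may have touched the gripper body. The wrist force read about 4 N just after, and I backed away.

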